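# Reload the dish heater

## Robot

A 7-joint arm with a two-finger parallel gripper is mounted at the origin on the work surface. World frame = base frame: x ahead of the robot, y to its left, z up, the work surface at z = 0. Lengths are in m, angles in rad, forces in N, time in s.
With the tool pointing down it reaches from about 0.4 to 0.85 m from the base axis. Payload 10.4 kg.
Tool frame: the origin (TCP) lies at the very end of the fingers, on their centre line; the grasp point (between the pads) lies 19 mm behind it; z points along the fingers, y is the line along which they close (so a half turn about z gives the same grasp; the last joint's range is limited). The gripper opens to 85 mm and grips with 20 to 120 N. Pads are 22 mm wide; open, the fingers measure 114 mm over their backs; the gripper's body (76 mm by 85 mm) begins 54 mm behind the grasp point. The pads swing forward as they close: fully open they stand 13 mm farther back than shut.
Start: joints at [-1.334, 0.332, -0.065, 1.46, 0.022, 1.35, -0.088], TCP at [0.161, 0.604, 0.231] pointing down, gripper open.
Joint ranges: [-2.6, 2.6], [-0.5, 2.12], [-1.47, 1.34], [0.16, 2.42], [-1.27, 4.41], [0.06, 2.06], [-2.6, 2.6]. Speed limits (rad/s): [2.22, 2.22, 2.79, 2.79, 3.14, 3.14, 3.14].

## Interface

Orientations are given as a unit quaternion [x, y, z, w].
In Python, from workcell import * gives the robot as it stands. The module is installed in compiled form; this text tells all that it offers.
- The arm moves only by the tool carry_out, never from a script. Its argument "motion" is a list of rows, each an object with "xyz": the shift along the tool's x, y, z in m, a list of three; "angular": the turn, a rotation vector about the tool's x, y, z in degrees, a list of three. A call has 1 to 12 rows; each row is the pose to reach, as a shift and turn from the pose commanded when the call began, along the tool's axes at that moment; what a row does not reach only later rows make up. A row lasts 1/10 s, in which the tool goes at most 50 mm and 8.59 degrees, less where a joint would pass 70% of its speed; a pose out of reach is approached as far as the arm can. A call with a gripper value outside its range is refused whole. "hand" is the opening, from 0 (shut) to 1 (fully open), set as the call begins (left out, the last holds). The fingers move at their own pace and stop on an object; "grip_force" is the grip in N (left out, the last holds). Time passes only in rows, so rows that repeat a pose let the fingers close. It gives the time, the measured TCP pose, the force, the opening and the grip force at its end, in the units of the state.
- get_obs(): the state, without advancing time (a new reading comes with each control period).
- camera(name): name is "side" or "top"; returns a dict with "img" (420x560x3 uint8, red, green, blue), "fx", "fy", "cx", "cy" (pixels), "extrinsics" (4x4, takes a point from camera to world coordinates). Camera axes: x right, y up, looking along -z (the intrinsics and any distortion apply to the point x, -y, -z); pixel columns grow to the right and rows downward; lengths in m; the calibration is good to about 2 mm. A picture is of the moment at which its call begins. There is no depth.
- hand_in(): hands the job in; it is judged then, once.
The state is a dict: "clock": time; "joint_pos": joint angles; "joint_velocities": joint speeds; "tau": joint torques, N m; "position": TCP position; "ee_rot": TCP orientation; "ft_force": force on the tool from outside, world axes, zero at the start; "torque": the same for the moment, N m; "grip_width": opening from 0.0 (shut) to 1.0 (fully open); "grasp_force": force on a finger pad.
Only numpy, scipy, OpenCV 4.12 (cv2) and the standard library are available. Lean on these libraries where they do the work, as an engineer would, in place of code of your own. Each camera call takes 0.05 s, during which the arm holds its last target. There are 200 camera calls.

## Task

Draw the heater's carriage fully out from under its overhanging head and move the finished amber dish into the green return tray. Press the blue lid of every fresh white dish down until it is fully home, stack all these dishes upright and centred on the carriage's round plate mark, then slide the carriage fully back in under the head with the stack still standing, and only then press the green start plunger on the head fully down. Leave the two small bottles that stand among them where they are.

Things in the scene. Friction and masses are not known exactly. Their poses are not given: they have to be found in the camera images.
- carriage (a joint): Sliding carriage of the dish heater (aluminium deck 140 mm wide, 220 mm long, its top 30 mm above the bench). 0 m = fully in (stop), 0.19 m = fully drawn out (stop). It stays where it is left; about 3 N moves it.
- plate (a point): Centre of the round black plate mark with a yellow ring (62 mm ring, flush) on top of the carriage deck, 30 mm above the bench; it moves with the carriage. Its -y axis is the direction in which the carriage draws out.
- handle (a point): Grip point of the carriage's red upright handle fin, on the deck's outer end 130 mm from the plate centre: 14 mm thick along the sliding direction, 50 mm wide across it, its top 66 mm and this point 52 mm above the bench. To be pinched from above.
- heater: White dish heater, fixed to the bench. Origin on the bench under the spot where the plate centre is when the carriage is fully in. A column at the +y end carries a flat heater head over that spot: an overhang 150 mm wide with its underside 154 mm and its top 215 mm above the bench, reaching from y = -55 mm back to the column at y = +75 mm (own frame). Carriage draws out along -y.
- start (a joint): Round green start plunger, 44 mm diameter, on top of the heater head. 0 = up (off, its top 18 mm above the head), 0.012 m = pressed fully home (on, its top still 6 mm above the head). It takes about 8 N straight down and stays where it is left.
- start_top (a point): Centre of the top face of the start plunger, 233 mm above the bench when up.
- finished: Finished dish: amber, flat round, 60 mm diameter, with a black lid already home, 27 mm high in all. Origin at the centre of its underside. Starts on the carriage deck.
- tray: Green return tray fixed to the bench, 150 x 150 mm, floor 4 mm thick, rim 10 mm high and 4 mm thick. Origin at the centre of its underside.
- amber: Bystander: small amber bottle with a white cap, 34 mm diameter, 60 mm high, standing among the dishes. Origin at the centre of its underside.
- green_cap: Bystander: small white bottle with a green cap, 34 mm diameter, 60 mm high, near the tray. Origin at the centre of its underside.
- dish_a: Fresh dish (two to four are present): white flat round dish, 60 mm diameter, body 24 mm high to the rim, with a blue press-in lid 52 mm across. Origin at the centre of its underside. With the lid home it is 27 mm high. About 0.11 kg.
- lid_a (a joint): How far the lid of dish_a still stands proud of its home position, 0 = fully home (top 3 mm above the rim); it starts 5 to 8 mm proud. It takes about 9 N straight down to move it and it stays where it is left.
- lid_a_top (a point): Centre of the top face of the lid of dish_a.
- dish_b: Fresh dish (two to four are present): white flat round dish, 60 mm diameter, body 24 mm high to the rim, with a blue press-in lid 52 mm across. Origin at the centre of its underside. With the lid home it is 27 mm high. About 0.11 kg.
- lid_b (a joint): How far the lid of dish_b still stands proud of its home position, 0 = fully home (top 3 mm above the rim); it starts 5 to 8 mm proud. It takes about 9 N straight down to move it and it stays where it is left.
- lid_b_top (a point): Centre of the top face of the lid of dish_b.
- dish_c: Fresh dish (two to four are present): white flat round dish, 60 mm diameter, body 24 mm high to the rim, with a blue press-in lid 52 mm across. Origin at the centre of its underside. With the lid home it is 27 mm high. About 0.11 kg.
- lid_c (a joint): How far the lid of dish_c still stands proud of its home position, 0 = fully home (top 3 mm above the rim); it starts 5 to 8 mm proud. It takes about 9 N straight down to move it and it stays where it is left.
- lid_c_top (a point): Centre of the top face of the lid of dish_c.
- dish_d: Fresh dish (two to four are present): white flat round dish, 60 mm diameter, body 24 mm high to the rim, with a blue press-in lid 52 mm across. Origin at the centre of its underside. With the lid home it is 27 mm high. About 0.11 kg.
- lid_d (a joint): How far the lid of dish_d still stands proud of its home position, 0 = fully home (top 3 mm above the rim); it starts 5 to 8 mm proud. It takes about 9 N straight down to move it and it stays where it is left.
- lid_d_top (a point): Centre of the top face of the lid of dish_d.
Mind the look-alikes: they are no part of the job. Leave any turquoise or yellow look-alike of the dish_c alone.

How it is judged:
By the outcome, as a careful person would: the job done as asked, in the order asked, and still so for the second after the job is handed in, with the robot touching nothing.
Of dish_a, dish_b, dish_c, dish_d only 2 to 4 are there at a start; the rules pass over those that are not, and their reading is None.
At some moment in a run one of finished may be knocked a few centimetres aside while the robot is not near it.
Once in a run the grip may slacken for a moment while it holds something.
It also fails if it takes over 210 s, if anything falls off the work surface, if the arm or the gripper's body presses on something with over 40 N, if the wrist force passes 120 N, or if a joint passes its speed limit or range.

## Working session

There is one attempt and no reset: what is moved stays moved. The work goes in short steps, Python scripts to look and compute and a tool call to move; the robot and the scene stay as the last step left them, time stands still between calls to the robot, and variables do not carry over. Pictures are saved under pics/ and viewed, at most 14 in all, crops included, and the job is handed in when it is done.

Besides the shell and the picture viewer there is one more tool, called after "Request:" in YAML: its name, and indented under it one key for each argument. carry_out: Moves the arm, as the interface text tells. Its arguments: {"type":"object","properties":{"motion":{"type":"array"},"hand":{"type":"number"},"grip_force":{"type":"number"}},"required":["motion"]}

```bash
mkdir -p pics; cat > h.py <<'E'
from workcell import *
import numpy as np, cv2
from scipy.spatial.transform import Rotation as R
def snap(name,fn=None):
    c=camera(name)
    if fn: cv2.imwrite('pics/'+fn,c['img'][:,:,::-1])
    return c
def ray(c,u,v,z):
    E=np.array(c['extrinsics']); d=np.array([(u-c['cx'])/c['fx'],-(v-c['cy'])/c['fy'],-1.])
    d=E[:3,:3]@d; o=E[:3,3]; return o+d*(z-o[2])/d[2]
def proj(c,p):
    E=np.array(c['extrinsics']); q=E[:3,:3].T@(np.array(p)-E[:3,3])
    return c['cx']+c['fx']*q[0]/-q[2], c['cy']-c['fy']*q[1]/-q[2]
def st():
    o=get_obs(); print({k:np.round(o[k],4).tolist() for k in ['clock','position','ee_rot','ft_force','grip_width','grasp_force','joint_pos']}); return o
def to(p,yaw=None):
    "tool-axis shift from present pose to world p"
    o=get_obs(); M=R.from_quat(o['ee_rot']); print('shift',np.round(M.inv().apply(np.array(p)-o['position']),4))
E
python3 - <<'E'
from h import *
o=st(); print(R.from_quat(o['ee_rot']).as_matrix().round(3))
for n in('top','side'):
    c=snap(n,n+'0.png'); print({k:v for k,v in c.items() if k!='img'})
E
```

```text
{'clock': 0.0, 'position': [0.1605, 0.6037, 0.2305], 'ee_rot': [0.1295, 0.9916, -0.0007, -0.0001], 'ft_force': [-0.4017, -1.0031, 1.2385], 'grip_width': 0.995, 'grasp_force': 0.0, 'joint_pos': [-1.3336, 0.3329, -0.0647, 1.4609, 0.0216, 1.3499, -0.0885]}
[[-0.966  0.257 -0.   ]
 [ 0.257  0.966 -0.001]
 [-0.    -0.001 -1.   ]]
{'fx': 411.2518868551736, 'fy': 411.2518868551736, 'cx': 285.9860444875121, 'cy': 208.2358883701472, 'extrinsics': array([[-0.02360338,  0.99595167, -0.08673604,  0.36915775],
       [-0.99959582, -0.02213628,  0.01783774, -0.02341918],
       [ 0.01584551,  0.08712202,  0.99607162,  1.43913713],
       [ 0.        ,  0.        ,  0.        ,  1.        ]])}
{'fx': 384.9338894756674, 'fy': 384.9338894756674, 'cx': 282.1283911966985, 'cy': 215.83206231944396, 'extrinsics': array([[ 0.9717989 ,  0.14368674, -0.18697865,  0.2655893 ],
       [-0.23553978,  0.55343635, -0.7988925 , -0.87236742],
       [-0.01130947,  0.82040376,  0.57167278,  0.77264594],
       [ 0.        ,  0.        ,  0.        ,  1.        ]])}
```

View pics/top0.png

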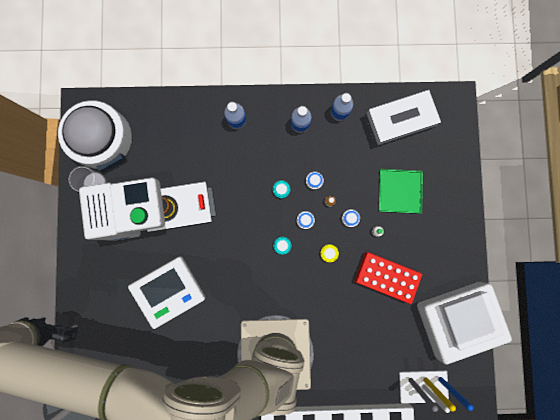

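View pics/side0.png

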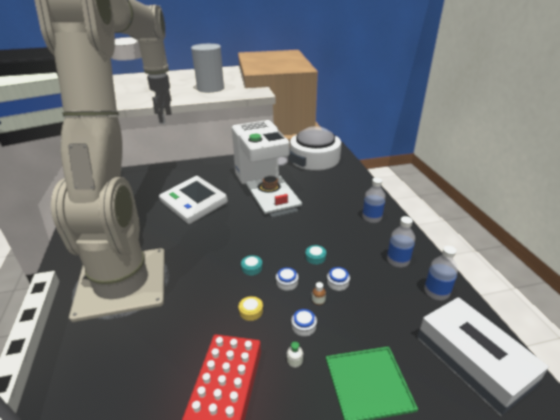

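The top view shows three fresh dishes with blue lids at (315,180), (306,220) and (351,218). The look-alikes are two turquoise and one yellow. The tray is at (401,191), the heater is at left with its red handle at (201,202), and the amber dish is near (168,207). Next I'll measure them with colour masks.

```bash
cat >> h.py <<'E'
def blobs(img,lo,hi,amin=8,box=None):
    hsv=cv2.cvtColor(img,cv2.COLOR_RGB2HSV); m=cv2.inRange(hsv,lo,hi)
    if box: k=np.zeros_like(m); a,b,c,d=box; k[b:d,a:c]=255; m&=k
    n,l,s,ce=cv2.connectedComponentsWithStats(m)
    out=[]
    for i in range(1,n):
        if s[i,4]>=amin:
            ct=np.argwhere(l==i)[:,::-1].astype(np.int32); h=cv2.convexHull(ct); r=cv2.minAreaRect(ct.astype(np.float32))
            M=cv2.moments(h); q=(M['m10']/M['m00'],M['m01']/M['m00']) if M['m00'] else ce[i]
            out.append((np.array(q),s[i],r))
    return out
COL={'blue':((108,120,70),(128,255,255)),'red':((0,150,90),(8,255,255)),'green':((55,120,60),(75,255,255)),'amber':((9,120,50),(24,255,230)),'yel':((25,120,120),(34,255,255)),'turq':((80,100,80),(98,255,255))}
E
python3 - <<'E'
from h import *
for n in('top','side'):
    c=snap(n)
    for k in COL:
        for q,s,r in blobs(c['img'],*COL[k]):
            if s[0]>100 and (n=='side' or s[1]>90) : print(n,k,q.round(1),s.tolist(),'rect',np.round(r[0],1),np.round(r[1],1),round(r[2],1),'xy@.03',ray(c,*q,0.03)[:2].round(4))
    b=(60,165,230,245) if n=='top' else (220,110,310,220)
    cv2.imwrite(f'pics/z{n}.png',cv2.resize(c['img'][b[1]:b[3],b[0]:b[2],::-1],None,fx=4 if n=='top' else 5,fy=4 if n=='top' else 5,interpolation=cv2.INTER_CUBIC))
E
```

```text
top blue [339.  112.6] [331, 105, 19, 15, 82] rect [338.6 113.3] [18.8 10.7] 23.6 xy@.03 [ 0.8254 -0.2432]
top blue [236.9 120.2] [226, 112, 20, 16, 87] rect [237.3 121. ] [12.  20.2] 68.7 xy@.03 [0.8047 0.1159]
top blue [299.9 124.7] [291, 119, 20, 13, 75] rect [300.  125.5] [19.2 11.1] 6.0 xy@.03 [ 0.7846 -0.1045]
top blue [308.9 181.4] [308, 177, 3, 9, 11] rect [308.5 181.1] [8.2 1.9] 76.0 xy@.03 [ 0.5832 -0.13  ]
top blue [316.8 184.6] [312, 182, 10, 5, 13] rect [316.8 184.8] [2.3 9.8] 69.4 xy@.03 [ 0.5717 -0.1571]
top blue [348.5 212.8] [345, 211, 9, 5, 12] rect [348.8 212.5] [2.5 8.1] 66.8 xy@.03 [ 0.4713 -0.2636]
top blue [345.4 220. ] [344, 216, 5, 9, 10] rect [345.4 220.3] [8.9 1.3] 63.4 xy@.03 [ 0.4467 -0.252 ]
top blue [300.4 223.1] [299, 221, 4, 5, 8] rect [300.5 223. ] [3.5 2.1] 45.0 xy@.03 [ 0.4397 -0.0968]
top blue [309.4 223.6] [307, 221, 6, 6, 9] rect [309.2 223.8] [1.4 6.4] 45.0 xy@.03 [ 0.4371 -0.1277]
top blue [185.2 296.6] [182, 295, 7, 4, 9] rect [184.8 296.4] [2.3 6.1] 80.5 xy@.03 [0.201  0.2975]
top blue [187.6 297.8] [184, 294, 7, 9, 12] rect [187.7 298.6] [3
[... 4099 characters left out ...]
9] rect [555.5 277. ] [4.9 2.1] 45.0 xy@.03 [ 1.1598 -0.3029]
side amber [554.3 284.1] [551, 281, 7, 8, 15] rect [554.3 283.8] [8.5 3.5] 45.0 xy@.03 [ 1.1346 -0.3254]
side amber [318.9 292.4] [314, 290, 11, 6, 45] rect [319.  292.5] [ 5. 10.] 90.0 xy@.03 [ 0.5193 -0.1999]
side amber [250.9 309.8] [238, 300, 25, 20, 155] rect [251.3 310.9] [17.1 24.7] 77.7 xy@.03 [ 0.3359 -0.2146]
side yel [250.1 304.7] [239, 296, 23, 18, 137] rect [250.  304.5] [17. 22.] 90.0 xy@.03 [ 0.3369 -0.1974]
side turq [315.5 254.1] [305, 246, 22, 18, 198] rect [315.5 254.5] [21. 17.] 0.0 xy@.03 [ 0.5573 -0.0511]
side turq [251.5 264.7] [241, 256, 22, 19, 205] rect [251.5 265. ] [21. 18.] 0.0 xy@.03 [ 0.3661 -0.05  ]
```

View pics/ztop.png

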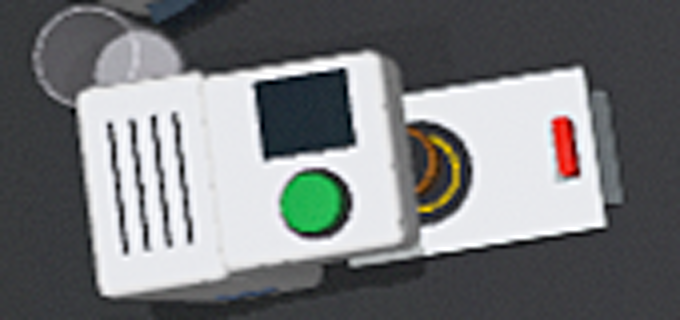

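View pics/zside.png

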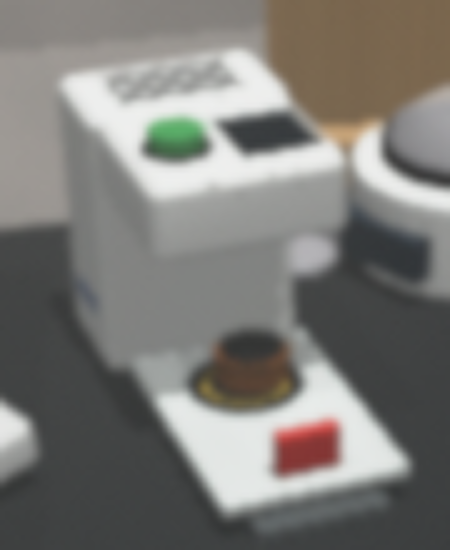

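```bash
cat >> h.py <<'E'
def lids(c,z=0.033):
    "fresh lids: group blue pieces around dark-table blobs"
    img=c['img']; hsv=cv2.cvtColor(img,cv2.COLOR_RGB2HSV)
    b=cv2.inRange(hsv,(108,90,60),(128,255,255)); m=cv2.morphologyEx(b,cv2.MORPH_CLOSE,cv2.getStructuringElement(cv2.MORPH_ELLIPSE,(9,9)))
    n,l,s,ce=cv2.connectedComponentsWithStats(m); out=[]
    for i in range(1,n):
        if 90<s[i,4]<400:
            p=np.argwhere((l==i)&(b>0))[:,::-1].astype(np.float32); e=cv2.minEnclosingCircle(p); r=cv2.fitEllipse(cv2.convexHull(p))
            out.append((np.array(r[0]),s[i,:4].tolist(),ray(c,*r[0],z)[:2]))
    return out
E
python3 - <<'E'
from h import *
for n,zr in(('top',.066),('side',.055)):
    c=snap(n)
    for q,s,r in blobs(c['img'],*COL['red'],box=(150,150,300,240)): print(n,'handle',ray(c,*r[0],zr).round(4), [ray(c,*p,zr)[:2].round(3).tolist() for p in cv2.boxPoints(r)])
    for q,s,w in lids(c): print(n,'lid',q.round(1),s,w.round(4))
    if n=='top':
        print('deckdir',(ray(c,211.3,221.3,.03)-ray(c,161,229,.03)).round(4),(ray(c,205.5,182,.03)-ray(c,163,188.5,.03)).round(4))
        for q,s,r in blobs(c['img'],*COL['green'],box=(120,200,160,230)): print('start',ray(c,*q,.233))
E
```

```text
top handle [0.519  0.2365 0.066 ] [[0.542, 0.248], [0.544, 0.233], [0.496, 0.225], [0.494, 0.24]]
top lid [340.5 109.1] [331, 103, 20, 17] [ 0.8371 -0.2484]
top lid [235.3 116. ] [225, 111, 21, 17] [0.8188 0.121 ]
top lid [300.2 121. ] [291, 117, 20, 15] [ 0.797  -0.1054]
top lid [351.3 217.7] [344, 211, 16, 15] [ 0.454 -0.272]
top lid [456.8 394.7] [438, 377, 36, 34] [-0.1427 -0.6014]
deckdir [ 0.0224 -0.1711  0.    ] [ 0.0195 -0.1458  0.    ]
start [0.46349801 0.38926322 0.233     ]
side handle [0.5206 0.2311 0.055 ] [[0.512, 0.254], [0.539, 0.247], [0.529, 0.209], [0.503, 0.216]]
side lid [126.6  65.7] [112, 59, 31, 15] [-0.1824  2.4506]
side lid [373.4 207.5] [363, 201, 22, 17] [0.8243 0.131 ]
side lid [400.  249.8] [387, 241, 27, 22] [ 0.8047 -0.098 ]
side lid [286.6 273.6] [277, 267, 20, 15] [ 0.4536 -0.1133]
side lid [338.4 273.4] [329, 266, 20, 16] [ 0.5925 -0.148 ]
side lid [303.8 316.9] [294, 308, 21, 19] [ 0.457 -0.271]
```

Request:
carry_out:
  motion:
    - {"xyz":[0,0,-0.1],"angular":[0,0,-8]}
    - {"xyz":[0,0,-0.1],"angular":[0,0,-16]}
    - {"xyz":[0,0,-0.1],"angular":[0,0,-22]}
    - {"xyz":[0,0,-0.1],"angular":[0,0,-22]}
  hand: 0.6

```text
clock: 0.7
position: [0.1607, 0.6045, 0.3326]
ee_rot: [-0.063, 0.998, 0.001, 0.0]
ft_force: [-0.9, 0.2, -1.0]
grip_width: 0.6
grasp_force: 0.0
```

Request:
carry_out:
  motion:
    - {"xyz":[-0.309,-0.411,0]}
    - {"xyz":[-0.309,-0.411,0]}
    - {"xyz":[-0.309,-0.411,0]}
    - {"xyz":[-0.309,-0.411,0]}
    - {"xyz":[-0.309,-0.411,0]}
    - {"xyz":[-0.309,-0.411,0]}
    - {"xyz":[-0.309,-0.411,0]}
    - {"xyz":[-0.309,-0.411,0]}
    - {"xyz":[-0.309,-0.411,0]}
    - {"xyz":[-0.309,-0.411,0]}
    - {"xyz":[-0.309,-0.411,0]}
    - {"xyz":[-0.309,-0.411,0]}

```text
validation failed for argument at $.mo...
```

Request:
carry_out:
  motion:
    - {"xyz":[0,0,0.2]}
    - {"xyz":[0,0,0.2]}
    - {"xyz":[0,0,0.2]}
    - {"xyz":[0,0,0.2]}
    - {"xyz":[0,0,0.2]}
    - {"xyz":[0,0,0.2]}

```text
validation failed for argument at $.mo...
```

Request:
carry_out:
  motion:
    - {"xyz":[-0.309,-0.411,0],"angular":[0,0,0]}
    - {"xyz":[-0.309,-0.411,0],"angular":[0,0,0]}
    - {"xyz":[-0.309,-0.411,0],"angular":[0,0,0]}
    - {"xyz":[-0.309,-0.411,0],"angular":[0,0,0]}
    - {"xyz":[-0.309,-0.411,0],"angular":[0,0,0]}
    - {"xyz":[-0.309,-0.411,0],"angular":[0,0,0]}
    - {"xyz":[-0.309,-0.411,0],"angular":[0,0,0]}
    - {"xyz":[-0.309,-0.411,0],"angular":[0,0,0]}
    - {"xyz":[-0.309,-0.411,0],"angular":[0,0,0]}
    - {"xyz":[-0.309,-0.411,0],"angular":[0,0,0]}
    - {"xyz":[-0.309,-0.411,0],"angular":[0,0,0]}
    - {"xyz":[-0.309,-0.411,0],"angular":[0,0,0]}

```text
clock: 1.9
position: [0.5192, 0.2317, 0.3297]
ee_rot: [-0.058, 0.998, -0.001, -0.001]
ft_force: [-0.6, 0.4, -0.1]
grip_width: 0.599
grasp_force: 0.0
```

```bash
python3 - <<'E'
from h import *
st(); to([.519,.2355,.12])
E
```

```text
{'clock': 1.9, 'position': [0.5192, 0.2317, 0.3297], 'ee_rot': [-0.0581, 0.9983, -0.001, -0.001], 'ft_force': [-0.6198, 0.416, -0.0813], 'grip_width': 0.5985, 'grasp_force': 0.0, 'joint_pos': [-0.7204, 0.1714, 0.2561, 1.463, -0.0423, 1.5153, 1.2217]}
shift [-0.0007  0.0042  0.2097]
```

Request:
carry_out:
  motion:
    - {"xyz":[0,0.004,0.29],"angular":[0,0,0]}
    - {"xyz":[0,0.004,0.29],"angular":[0,0,0]}
    - {"xyz":[0,0.004,0.29],"angular":[0,0,0]}
    - {"xyz":[0,0.004,0.29],"angular":[0,0,0]}
    - {"xyz":[0,0.004,0.26],"angular":[0,0,0]}
    - {"xyz":[0,0.004,0.28],"angular":[0,0,0]}
    - {"xyz":[0,0.004,0.29],"angular":[0,0,0]}
    - {"xyz":[0,0.004,0.29],"angular":[0,0,0]}

```text
clock: 2.7
position: [0.516, 0.2391, 0.0401]
ee_rot: [-0.062, 0.998, -0.0, -0.001]
ft_force: [-0.6, 0.5, 0.9]
grip_width: 0.602
grasp_force: 0.0
```

Request:
carry_out:
  motion:
    - {"xyz":[0,0,0],"angular":[0,0,0]}
    - {"xyz":[0,0,0],"angular":[0,0,0]}
    - {"xyz":[0,0,0],"angular":[0,0,0]}
    - {"xyz":[0,0,0],"angular":[0,0,0]}
    - {"xyz":[0,0,0],"angular":[0,0,0]}
    - {"xyz":[0,0,0],"angular":[0,0,0]}
    - {"xyz":[0,0,0],"angular":[0,0,0]}
    - {"xyz":[0,0,0],"angular":[0,0,0]}
  hand: 0.0
  grip_force: 40

```text
clock: 3.5
position: [0.5185, 0.2391, 0.0432]
ee_rot: [-0.062, 0.998, 0.001, 0.001]
ft_force: [-1.6, -0.8, 6.9]
grip_width: 0.156
grasp_force: 39.1
```

Request:
carry_out:
  motion:
    - {"xyz":[0,-0.005,0],"angular":[0,0,0]}
    - {"xyz":[0,-0.014,0],"angular":[0,0,0]}
    - {"xyz":[0,-0.027,0],"angular":[0,0,0]}
    - {"xyz":[0,-0.042,0],"angular":[0,0,0]}
    - {"xyz":[0,-0.057,0],"angular":[0,0,0]}
    - {"xyz":[0,-0.072,0],"angular":[0,0,0]}
    - {"xyz":[0,-0.087,0],"angular":[0,0,0]}
    - {"xyz":[0,-0.101,0],"angular":[0,0,0]}
    - {"xyz":[0,-0.112,0],"angular":[0,0,0]}
    - {"xyz":[0,-0.12,0],"angular":[0,0,0]}
    - {"xyz":[0,-0.124,0],"angular":[0,0,0]}
    - {"xyz":[0,-0.125,0],"angular":[0,0,0]}

```text
clock: 4.7
position: [0.5356, 0.1144, 0.0432]
ee_rot: [-0.062, 0.998, 0.001, 0.003]
ft_force: [5.3, 3.6, 2.5]
grip_width: 0.153
grasp_force: 42.0
```

```bash
python3 - <<'E'
from h import *
c=snap('top','p1.png')
for q,s,r in blobs(c['img'],*COL['amber'],box=(140,170,260,250)): print(q,s,ray(c,*q,.05))
for q,s,r in blobs(c['img'],*COL['yel'],box=(140,170,260,250)): print('y',q,s,ray(c,*q,.03))
cv2.imwrite('pics/p1z.png',cv2.resize(c['img'][150:250,60:260,::-1],None,fx=4,fy=4))
E
```

```text
[196.88197425 199.69527897] [189 191  17  19  83] [0.52584309 0.25265572 0.05      ]
[202.54545455 210.12121212] [197 208  11   5  19] [0.489994   0.23375732 0.05      ]
```

View pics/p1z.png

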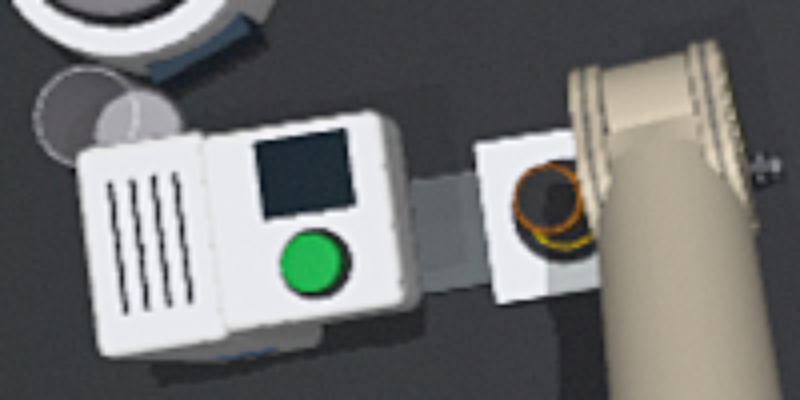

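The carriage is out about 125 mm, with the amber dish still on it at (197,200). I'll pull on to the stop.

Request:
carry_out:
  motion:
    - {"xyz":[0,-0.008,0],"angular":[0,0,0]}
    - {"xyz":[0,-0.016,0],"angular":[0,0,0]}
    - {"xyz":[0,-0.024,0],"angular":[0,0,0]}
    - {"xyz":[0,-0.032,0],"angular":[0,0,0]}
    - {"xyz":[0,-0.04,0],"angular":[0,0,0]}
    - {"xyz":[0,-0.048,0],"angular":[0,0,0]}
    - {"xyz":[0,-0.054,0],"angular":[0,0,0]}
    - {"xyz":[0,-0.058,0],"angular":[0,0,0]}
    - {"xyz":[0,-0.06,0],"angular":[0,0,0]}

```text
clock: 5.65
position: [0.5411, 0.0746, 0.0432]
ee_rot: [-0.069, 0.998, 0.01, 0.002]
ft_force: [-1.9, 66.8, -0.2]
grip_width: 0.154
grasp_force: 47.9
```

Request:
carry_out:
  motion:
    - {"xyz":[0,0.01,0],"angular":[0,0,0]}
    - {"xyz":[0,0.018,0],"angular":[0,0,0]}
    - {"xyz":[0,0.018,0],"angular":[0,0,0]}

```text
clock: 5.95
position: [0.541, 0.075, 0.0432]
ee_rot: [-0.063, 0.998, 0.001, 0.003]
ft_force: [8.1, 5.8, 0.4]
grip_width: 0.154
grasp_force: 42.2
```

Request:
carry_out:
  motion:
    - {"xyz":[0,0,0],"angular":[0,0,0]}
    - {"xyz":[0,0,0],"angular":[0,0,0]}
    - {"xyz":[0,0,0],"angular":[0,0,0]}
    - {"xyz":[0,0,-0.16],"angular":[0,0,0]}
    - {"xyz":[0,0,-0.16],"angular":[0,0,0]}
    - {"xyz":[0,0,-0.16],"angular":[0,0,0]}
    - {"xyz":[0,-0.16,-0.16],"angular":[0,0,0]}
    - {"xyz":[0,-0.16,-0.16],"angular":[0,0,0]}
    - {"xyz":[0,-0.16,-0.16],"angular":[0,0,0]}
    - {"xyz":[0,-0.16,-0.16],"angular":[0,0,0]}
  hand: 1.0

```text
clock: 6.95
position: [0.5574, -0.0935, 0.2019]
ee_rot: [-0.058, 0.998, -0.001, 0.0]
ft_force: [-1.5, -0.2, 0.4]
grip_width: 1.002
grasp_force: 0.0
```

```bash
python3 - <<'E'
from h import *
st()
c=snap('top','p2.png')
cv2.imwrite('pics/p2z.png',cv2.resize(c['img'][160:240,160:260,::-1],None,fx=7,fy=7,interpolation=cv2.INTER_CUBIC))
for k,z in(('amber',.054),('yel',.03),('red',.066)):
  for q,s,r in blobs(c['img'],*COL[k],box=(140,160,260,250)): print(k,q.round(1),s,ray(c,*q,z)[:2].round(4),ray(c,*r[0],z)[:2].round(4))
c=snap('side')
for k,z in(('amber',.054),('yel',.03),('red',.055)):
  for q,s,r in blobs(c['img'],*COL[k],box=(230,150,340,240)): print('side',k,q.round(1),s,ray(c,*q,z)[:2].round(4),ray(c,*r[0],z)[:2].round(4))
cv2.imwrite('pics/p2s.png',cv2.resize(c['img'][150:250,230:350,::-1],None,fx=6,fy=6,interpolation=cv2.INTER_CUBIC))
E
```

```text
{'clock': 6.95, 'position': [0.5574, -0.0935, 0.2019], 'ee_rot': [-0.0577, 0.9983, -0.0013, 0.0002], 'ft_force': [-1.4984, -0.1862, 0.3539], 'grip_width': 1.0022, 'grasp_force': 0.0, 'joint_pos': [-0.2937, 0.2229, 0.4384, 1.687, -0.0964, 1.2526, 1.8515]}
amber [208.5 197.8] [200 189  18  19  90] [0.5309 0.2128] [0.5312 0.2136]
yel [215.1 202.1] [206 192  17  19  61] [0.5186 0.1943] [0.5169 0.1919]
red [249.2 193.1] [247 187   5  14  47] [0.5426 0.0744] [0.5412 0.0745]
side red [300.9 223.1] [296 221  10   5  21] [0.5484 0.0766] [0.5475 0.0778]
```

View pics/p2z.png

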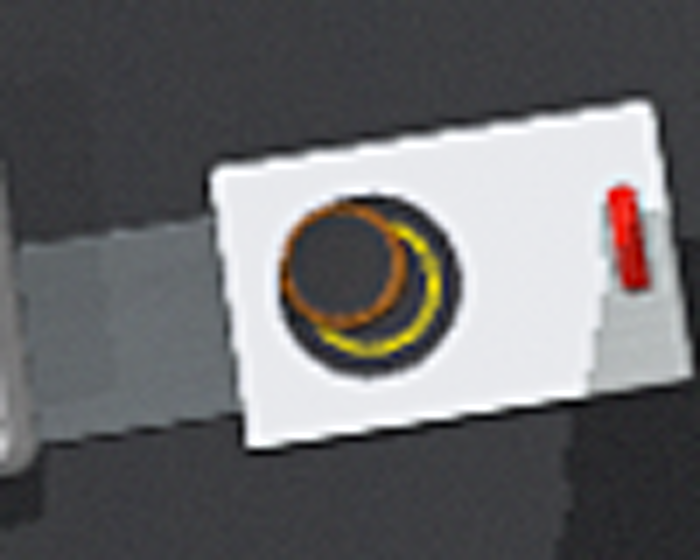

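View pics/p2s.png

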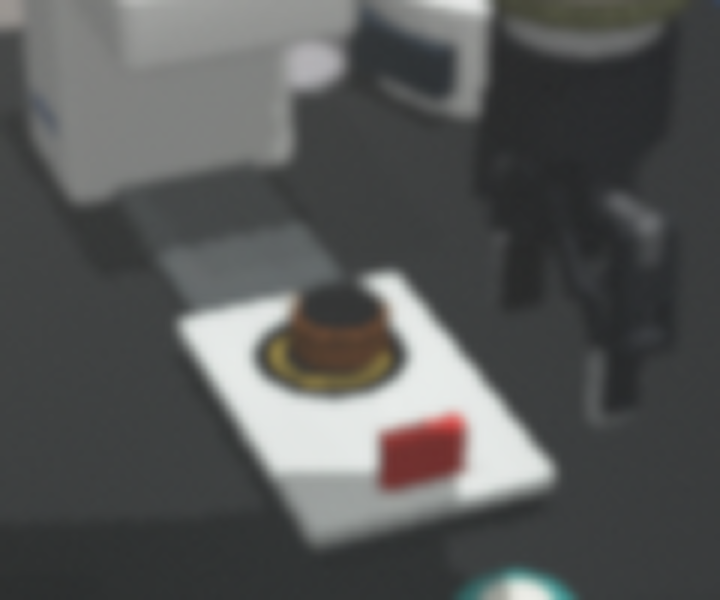

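The deck is fully out. The plate ring is centred near (213,201), and the amber dish is off-centre at (209,198), about (0.531, 0.212) in world coordinates. I'll grasp it.

Request:
carry_out:
  motion:
    - {"xyz":[-0.01,0.306,0],"angular":[0,0,0]}
    - {"xyz":[-0.01,0.306,0],"angular":[0,0,0]}
    - {"xyz":[-0.01,0.306,0],"angular":[0,0,0]}
    - {"xyz":[-0.01,0.306,0],"angular":[0,0,0]}
    - {"xyz":[-0.01,0.306,0],"angular":[0,0,0]}
    - {"xyz":[-0.01,0.306,0],"angular":[0,0,0]}
    - {"xyz":[-0.01,0.306,0],"angular":[0,0,0]}
    - {"xyz":[-0.01,0.306,0.05],"angular":[0,0,0]}
    - {"xyz":[-0.01,0.306,0.08],"angular":[0,0,0]}
    - {"xyz":[-0.01,0.306,0.08],"angular":[0,0,0]}
  hand: 1.0

```text
clock: 8.05
position: [0.5263, 0.2193, 0.1169]
ee_rot: [-0.063, 0.998, -0.001, -0.004]
ft_force: [-0.5, -0.4, -1.1]
grip_width: 1.002
grasp_force: 0.0
```

```bash
python3 - <<'E'
from h import *
st(); to([.531,.212,.033])
c=snap('side')
for q,s,r in blobs(c['img'],*COL['amber'],box=(240,170,330,240)): print(q,s)
E
```

```text
{'clock': 8.05, 'position': [0.5263, 0.2193, 0.1169], 'ee_rot': [-0.0633, 0.998, -0.0015, -0.0039], 'ft_force': [-0.4765, -0.4023, -1.1333], 'grip_width': 1.0025, 'grasp_force': 0.0, 'joint_pos': [-0.6594, 0.3094, 0.2189, 1.7513, -0.0746, 1.0973, 1.2816]}
shift [-0.0044 -0.0076  0.0839]
```

Request:
carry_out:
  motion:
    - {"xyz":[-0.003,-0.006,0.03],"angular":[0,0,0]}
    - {"xyz":[-0.003,-0.006,0.06],"angular":[0,0,0]}
    - {"xyz":[-0.003,-0.006,0.083],"angular":[0,0,0]}
    - {"xyz":[-0.003,-0.006,0.083],"angular":[0,0,0]}
    - {"xyz":[-0.003,-0.006,0.083],"angular":[0,0,0]}

```text
clock: 8.6
position: [0.5347, 0.2142, 0.0403]
ee_rot: [-0.062, 0.998, 0.001, 0.001]
ft_force: [-0.5, 0.5, 0.3]
grip_width: 0.999
grasp_force: 0.0
```

Request:
carry_out:
  motion:
    - {"xyz":[0,0,0],"angular":[0,0,0]}
    - {"xyz":[0,0,0],"angular":[0,0,0]}
    - {"xyz":[0,0,0],"angular":[0,0,0]}
    - {"xyz":[0,0,0],"angular":[0,0,0]}
    - {"xyz":[0,0,0],"angular":[0,0,0]}
    - {"xyz":[0,0,0],"angular":[0,0,0]}
  hand: 0.0
  grip_force: 50

```text
clock: 9.2
position: [0.5349, 0.2141, 0.0407]
ee_rot: [-0.062, 0.998, 0.001, 0.001]
ft_force: [-3.7, -0.6, 11.6]
grip_width: 0.673
grasp_force: 50.9
```

Request:
carry_out:
  motion:
    - {"xyz":[0,0,-0.02],"angular":[0,0,0]}
    - {"xyz":[0,0,-0.05],"angular":[0,0,0]}
    - {"xyz":[0,0,-0.09],"angular":[0,0,0]}
    - {"xyz":[0.003,-0.03,-0.1],"angular":[0,0,3]}
    - {"xyz":[0.008,-0.07,-0.1],"angular":[0,0,7]}
    - {"xyz":[0.012,-0.115,-0.1],"angular":[0,0,11]}
    - {"xyz":[0.017,-0.16,-0.1],"angular":[0,0,15]}
    - {"xyz":[0.022,-0.205,-0.1],"angular":[0,0,19]}
    - {"xyz":[0.027,-0.25,-0.1],"angular":[0,0,23]}
    - {"xyz":[0.032,-0.295,-0.1],"angular":[0,0,27]}
    - {"xyz":[0.037,-0.34,-0.1],"angular":[0,0,31]}
    - {"xyz":[0.042,-0.385,-0.1],"angular":[0,0,35]}
  grip_force: 60

```text
clock: 10.4
position: [0.5399, -0.1756, 0.1394]
ee_rot: [0.242, 0.97, 0.0, 0.001]
ft_force: [0.9, -0.4, -1.3]
grip_width: 0.672
grasp_force: 64.2
```

```bash
python3 - <<'E'
from h import *
st(); to([.546,-.455,.14])
c=snap('side')
m=c['img']
print([ (q.round(1).tolist(),s[4]) for q,s,r in blobs(m,*COL['green'],box=(280,300,430,420))])
cv2.imwrite('pics/p3.png',m[:,:,::-1])
E
```

```text
{'clock': 10.4, 'position': [0.5399, -0.1756, 0.1394], 'ee_rot': [0.2422, 0.9702, 0.0004, 0.0008], 'ft_force': [0.8872, -0.3995, -1.3224], 'grip_width': 0.6716, 'grasp_force': 64.2175, 'joint_pos': [-0.2166, 0.2964, 0.5345, 1.7581, -0.1662, 1.1305, 1.4513]}
shift [-0.1367 -0.2437 -0.0007]
[([294.7, 345.2], np.int32(32)), ([369.5, 384.5], np.int32(4691))]
```

Request:
carry_out:
  motion:
    - {"xyz":[-0.022,-0.04,0],"angular":[0,0,0]}
    - {"xyz":[-0.044,-0.08,0],"angular":[0,0,0]}
    - {"xyz":[-0.067,-0.12,0],"angular":[0,0,0]}
    - {"xyz":[-0.09,-0.16,0],"angular":[0,0,0]}
    - {"xyz":[-0.112,-0.2,0],"angular":[0,0,0]}
    - {"xyz":[-0.13,-0.23,0],"angular":[0,0,0]}
    - {"xyz":[-0.136,-0.242,0.0],"angular":[0,0,0]}
    - {"xyz":[-0.136,-0.242,0.04],"angular":[0,0,0]}
    - {"xyz":[-0.136,-0.242,0.08],"angular":[0,0,0]}
    - {"xyz":[-0.136,-0.242,0.1],"angular":[0,0,0]}
    - {"xyz":[-0.136,-0.242,0.1],"angular":[0,0,0]}

```text
clock: 11.55
position: [0.5459, -0.4489, 0.0351]
ee_rot: [0.24, 0.971, 0.001, -0.002]
ft_force: [-0.1, -0.1, -0.1]
grip_width: 0.672
grasp_force: 64.3
```

```bash
python3 - <<'E'
from h import *
st(); to([.546,-.455,.0155])
E
```

```text
{'clock': 11.55, 'position': [0.5459, -0.4489, 0.0351], 'ee_rot': [0.2405, 0.9707, 0.0015, -0.0024], 'ft_force': [-0.0718, -0.138, -0.0571], 'grip_width': 0.6716, 'grasp_force': 64.2878, 'joint_pos': [0.2687, 0.7236, 0.5333, 1.4275, -0.3877, 1.1016, 1.9549]}
shift [-0.003  -0.0054  0.0196]
```

Request:
carry_out:
  motion:
    - {"xyz":[0,0,0.006],"angular":[0,0,0]}
    - {"xyz":[0,0,0.012],"angular":[0,0,0]}
    - {"xyz":[0,0,0.017],"angular":[0,0,0]}
    - {"xyz":[0,0,0.019],"angular":[0,0,0]}
    - {"xyz":[0,0,0.019],"angular":[0,0,0]}
    - {"xyz":[0,0,0.019],"angular":[0,0,0]}

```text
clock: 12.15
position: [0.547, -0.4516, 0.0196]
ee_rot: [0.241, 0.971, -0.0, 0.0]
ft_force: [-0.4, -0.3, 0.2]
grip_width: 0.673
grasp_force: 64.3
```

Request:
carry_out:
  motion:
    - {"xyz":[0,0,0.003],"angular":[0,0,0]}
    - {"xyz":[0,0,0.003],"angular":[0,0,0]}
    - {"xyz":[0,0,0.003],"angular":[0,0,0]}

```text
clock: 12.45
position: [0.5468, -0.4514, 0.0161]
ee_rot: [0.241, 0.971, 0.0, -0.0]
ft_force: [-0.0, 0.6, -1.0]
grip_width: 0.67
grasp_force: 64.3
```

Request:
carry_out:
  motion:
    - {"xyz":[0,0,0],"angular":[0,0,0]}
    - {"xyz":[0,0,0],"angular":[0,0,0]}
    - {"xyz":[0,0,0],"angular":[0,0,0]}
    - {"xyz":[0,0,0],"angular":[0,0,0]}
    - {"xyz":[0,0,-0.05],"angular":[0,0,0]}
    - {"xyz":[0,0,-0.1],"angular":[0,0,0]}
    - {"xyz":[0,0,-0.15],"angular":[0,0,0]}
    - {"xyz":[0.04,0.02,-0.18],"angular":[0,0,0]}
    - {"xyz":[0.08,0.05,-0.18],"angular":[0,0,0]}
    - {"xyz":[0.12,0.08,-0.18],"angular":[0,0,0]}
  hand: 1.0

```text
clock: 13.45
position: [0.4788, -0.327, 0.1972]
ee_rot: [0.241, 0.97, -0.0, 0.001]
ft_force: [1.7, 0.7, 1.1]
grip_width: 1.001
grasp_force: 0.0
```

```bash
python3 - <<'E'
from h import *
st()
c=snap('top','p4.png'); s_=snap('side','p4s.png')
cv2.imwrite('pics/p4b.png',np.hstack([c['img'][140:300,200:440,::-1],s_['img'][220:420,220:430,::-1][:160]]))
E
```

```text
{'clock': 13.45, 'position': [0.4788, -0.327, 0.1972], 'ee_rot': [0.2414, 0.9704, -0.0002, 0.0011], 'ft_force': [1.68, 0.6604, 1.076], 'grip_width': 1.0013, 'grasp_force': 0.0, 'joint_pos': [0.0006, 0.2797, 0.6245, 1.6635, -0.1713, 1.2515, 1.7434]}
```

View pics/p4.png

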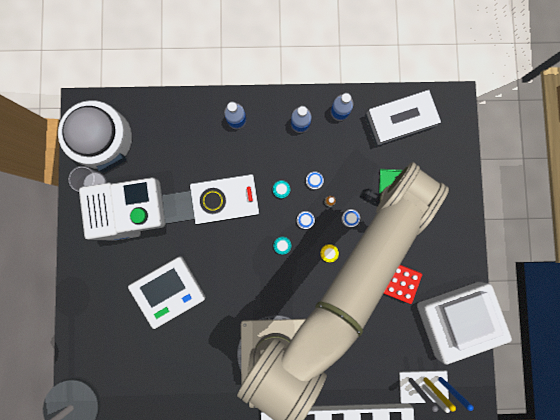

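The amber dish is out of the carriage, the plate is clear at (212,200), and the three blue dishes are unmoved. Next I'll measure plate and lids precisely.

```bash
cat >> h.py <<'E'
def fit(c,box,lo=(105,70,40),hi=(130,255,255),z=.033):
    a,b,w,h=box; m=cv2.inRange(cv2.cvtColor(c['img'],cv2.COLOR_RGB2HSV),lo,hi)[b:h,a:w]
    p=np.argwhere(m)[:,::-1].astype(np.float32)
    if len(p)<8: return None,len(p)
    e=cv2.fitEllipse(cv2.convexHull(p)); q=np.array(e[0])+[a,b]; return q.round(1),np.round(e[1],1),ray(c,*q,z)[:2].round(4)
E
python3 - <<'E'
from h import *
t=snap('top'); s=snap('side')
for n,bt,bs in(('c1',(302,167,328,194),(324,261,352,284)),('c2',(293,207,319,234),(272,262,302,284)),('c3',(338,205,364,231),(289,304,319,330))):
    print(n,'top',fit(t,bt),'side',fit(s,bs))
print('plate',fit(t,(190,180,240,225),(22,90,70),(36,255,255),.03),fit(s,(255,175,310,230),(18,80,50),(36,255,255),.03))
print('amberdish',fit(t,(375,165,425,215),(9,120,40),(24,255,230),.03),fit(s,(325,340,420,420),(5,120,40),(24,255,230),.03))
print('bottle caps')
for q,st_,r in blobs(t['img'],*COL['green'],box=(360,215,400,245)): print(ray(t,*q,.058))
for q,st_,r in blobs(t['img'],*COL['amber'],box=(315,190,345,212)): print(ray(t,*q,.04))
E
```

```text
c1 top (array([314.8, 179.4]), array([14.4, 15.3]), array([ 0.5893, -0.1505])) side (array([338.3, 273.4]), array([15.7, 21. ]), array([ 0.5922, -0.1479]))
c2 top (array([305.6, 219.7]), array([14.4, 15.2]), array([ 0.4506, -0.1147])) side (array([286.7, 273.6]), array([15.4, 19.5]), array([ 0.454 , -0.1133]))
c3 top (array([351.4, 217.7]), array([14.5, 15.3]), array([ 0.454 , -0.2723])) side (array([303.7, 317. ]), array([18.9, 21.8]), array([ 0.4568, -0.2715]))
plate (array([212.2, 200.3]), array([20. , 20.4]), array([0.5248, 0.204 ])) (array([284.8, 208.8]), array([10.5, 20.7]), array([0.5274, 0.2043]))
amberdish (None, 0) (array([367.8, 378.2]), array([26.3, 29.8]), array([ 0.5422, -0.4583]))
bottle caps
[ 0.51586294 -0.20108099  0.04      ]
```

Request:
carry_out:
  motion:
    - {"xyz":[0.047,0.037,0.05],"angular":[0,0,0]}
    - {"xyz":[0.047,0.037,0.1],"angular":[0,0,0]}
    - {"xyz":[0.047,0.037,0.137],"angular":[0,0,0]}
    - {"xyz":[0.047,0.037,0.137],"angular":[0,0,0]}
    - {"xyz":[0.047,0.037,0.137],"angular":[0,0,0]}
    - {"xyz":[0.047,0.037,0.137],"angular":[0,0,0]}
    - {"xyz":[0.047,0.037,0.137],"angular":[0,0,0]}
  hand: 0.0

```text
clock: 14.35
position: [0.4569, -0.2744, 0.0615]
ee_rot: [0.241, 0.97, -0.0, 0.002]
ft_force: [0.2, 0.2, 0.3]
grip_width: 0.003
grasp_force: 0.0
```

```bash
python3 - <<'E'
from h import *
st(); to([.455,-.2722,.023])
E
```

```text
{'clock': 14.35, 'position': [0.4569, -0.2744, 0.0615], 'ee_rot': [0.2414, 0.9704, -0.0003, 0.0018], 'ft_force': [0.2198, 0.1597, 0.2614], 'grip_width': 0.0028, 'grasp_force': 0.0, 'joint_pos': [-0.0398, 0.3268, 0.5736, 1.9188, -0.2158, 0.9527, 1.7182]}
shift [0.0029 0.001  0.0385]
```

Request:
carry_out:
  motion:
    - {"xyz":[0.003,0.001,0.015],"angular":[0,0,0]}
    - {"xyz":[0.003,0.001,0.025],"angular":[0,0,0]}
    - {"xyz":[0.003,0.001,0.031],"angular":[0,0,0]}
    - {"xyz":[0.003,0.001,0.036],"angular":[0,0,0]}
    - {"xyz":[0.003,0.001,0.039],"angular":[0,0,0]}
    - {"xyz":[0.003,0.001,0.04],"angular":[0,0,0]}
    - {"xyz":[0.003,0.001,0.04],"angular":[0,0,0]}
    - {"xyz":[0.003,0.001,0.04],"angular":[0,0,0]}

```text
clock: 15.15
position: [0.4544, -0.2713, 0.0261]
ee_rot: [0.242, 0.97, 0.002, 0.001]
ft_force: [-33.0, 19.6, 94.7]
grip_width: 0.001
grasp_force: 47.1
```

Request:
carry_out:
  motion:
    - {"xyz":[0,0,-0.02],"angular":[0,0,0]}
    - {"xyz":[0,0,-0.06],"angular":[0,0,0]}
    - {"xyz":[0.02,0.037,-0.07],"angular":[0,0,0]}
    - {"xyz":[0.042,0.077,-0.07],"angular":[0,0,0]}
    - {"xyz":[0.064,0.116,-0.07],"angular":[0,0,0]}
    - {"xyz":[0.076,0.137,-0.05],"angular":[0,0,0]}
    - {"xyz":[0.076,0.137,-0.035],"angular":[0,0,0]}
    - {"xyz":[0.076,0.137,-0.035],"angular":[0,0,0]}
    - {"xyz":[0.076,0.137,-0.035],"angular":[0,0,0]}
    - {"xyz":[0.076,0.137,-0.035],"angular":[0,0,0]}

```text
clock: 16.15
position: [0.4507, -0.1149, 0.0552]
ee_rot: [0.242, 0.97, 0.0, 0.001]
ft_force: [0.1, -0.2, -0.4]
grip_width: -0.002
grasp_force: 0.0
```

```bash
python3 - <<'E'
from h import *
st(); to([.452,-.1145,.026])
t=snap('top');s=snap('side');print(fit(t,(338,205,364,231),z=.027),fit(s,(289,304,319,330),z=.027))
E
```

```text
{'clock': 16.15, 'position': [0.4507, -0.1149, 0.0552], 'ee_rot': [0.2417, 0.9704, 0.0, 0.0007], 'ft_force': [0.0906, -0.1748, -0.4195], 'grip_width': -0.0018, 'grasp_force': 0.0, 'joint_pos': [-0.3109, 0.1765, 0.4997, 2.0862, -0.1075, 0.9016, 1.3315]}
shift [-0.001   0.0009  0.0292]
(array([350.9, 217.9]), array([14.2, 14.8]), array([ 0.4535, -0.2718])) (array([303.6, 318.3]), array([17.9, 20.4]), array([ 0.4569, -0.2703]))
```

Request:
carry_out:
  motion:
    - {"xyz":[-0.001,0.001,0.014],"angular":[0,0,0]}
    - {"xyz":[-0.001,0.001,0.019],"angular":[0,0,0]}
    - {"xyz":[-0.001,0.001,0.022],"angular":[0,0,0]}
    - {"xyz":[-0.001,0.001,0.025],"angular":[0,0,0]}
    - {"xyz":[-0.001,0.001,0.027],"angular":[0,0,0]}
    - {"xyz":[-0.001,0.001,0.028],"angular":[0,0,0]}
    - {"xyz":[-0.001,0.001,0.028],"angular":[0,0,0]}

```text
clock: 16.95
position: [0.4513, -0.1137, 0.027]
ee_rot: [0.241, 0.97, 0.0, -0.0]
ft_force: [-4.1, 1.2, 9.8]
grip_width: -0.0
grasp_force: 5.2
```

Request:
carry_out:
  motion:
    - {"xyz":[0,0,0.001],"angular":[0,0,0]}
    - {"xyz":[0,0,0.001],"angular":[0,0,0]}
    - {"xyz":[0,0,0.001],"angular":[0,0,0]}

```text
clock: 17.25
position: [0.4514, -0.1137, 0.0269]
ee_rot: [0.241, 0.97, 0.0, -0.0]
ft_force: [-10.7, 1.7, 26.9]
grip_width: -0.0
grasp_force: 12.8
```

Request:
carry_out:
  motion:
    - {"xyz":[0,0,-0.02],"angular":[0,0,0]}
    - {"xyz":[0,0,-0.055],"angular":[0,0,0]}
    - {"xyz":[-0.035,0.008,-0.065],"angular":[0,0,0]}
    - {"xyz":[-0.075,0.017,-0.065],"angular":[0,0,0]}
    - {"xyz":[-0.115,0.026,-0.065],"angular":[0,0,0]}
    - {"xyz":[-0.139,0.033,-0.05],"angular":[0,0,0]}
    - {"xyz":[-0.139,0.033,-0.03],"angular":[0,0,0]}
    - {"xyz":[-0.139,0.033,-0.03],"angular":[0,0,0]}
    - {"xyz":[-0.139,0.033,-0.03],"angular":[0,0,0]}
    - {"xyz":[-0.139,0.033,-0.03],"angular":[0,0,0]}

```text
clock: 18.25
position: [0.5899, -0.1495, 0.0566]
ee_rot: [0.241, 0.971, 0.0, 0.001]
ft_force: [-0.1, -0.1, -0.4]
grip_width: 0.001
grasp_force: 0.0
```

```bash
python3 - <<'E'
from h import *
st(); to([.590,-.150,.026])
E
```

```text
{'clock': 18.25, 'position': [0.5899, -0.1495, 0.0566], 'ee_rot': [0.2411, 0.9705, 0.0002, 0.0007], 'ft_force': [-0.1436, -0.0553, -0.4134], 'grip_width': 0.0014, 'grasp_force': 0.0, 'joint_pos': [-0.2124, 0.4821, 0.4885, 1.7154, -0.2608, 1.0077, 1.4528]}
shift [-0.0003 -0.0005  0.0306]
```

Request:
carry_out:
  motion:
    - {"xyz":[0,0,0.015],"angular":[0,0,0]}
    - {"xyz":[0,0,0.02],"angular":[0,0,0]}
    - {"xyz":[0,0,0.024],"angular":[0,0,0]}
    - {"xyz":[0,0,0.027],"angular":[0,0,0]}
    - {"xyz":[0,0,0.029],"angular":[0,0,0]}
    - {"xyz":[0,0,0.03],"angular":[0,0,0]}
    - {"xyz":[0,0,0.03],"angular":[0,0,0]}
    - {"xyz":[0,0,0.03],"angular":[0,0,0]}

```text
clock: 19.05
position: [0.5894, -0.149, 0.027]
ee_rot: [0.241, 0.971, 0.001, -0.0]
ft_force: [-10.2, 3.0, 23.8]
grip_width: 0.001
grasp_force: 11.5
```

Request:
carry_out:
  motion:
    - {"xyz":[0,0,-0.03],"angular":[0,0,0]}
    - {"xyz":[0,0,-0.06],"angular":[0,0,0]}
    - {"xyz":[0,0,-0.06],"angular":[0,0,0]}
    - {"xyz":[0,0,-0.06],"angular":[0,0,0]}
    - {"xyz":[0,0,-0.06],"angular":[0,0,0]}
  hand: 1.0

```text
clock: 19.55
position: [0.589, -0.149, 0.0842]
ee_rot: [0.241, 0.971, 0.0, -0.001]
ft_force: [0.1, -0.8, 0.6]
grip_width: 0.847
grasp_force: 0.0
```

```bash
python3 - <<'E'
from h import *
st()
t=snap('top');s=snap('side','p5.png')
for n,bt,bs in(('c1',(302,167,328,194),(324,261,352,284)),('c2',(293,207,319,234),(272,262,302,284)),('c3',(338,205,364,231),(289,304,319,330))):
    print(n,'top',fit(t,bt,z=.027),'side',fit(s,bs,z=.027))
to([.5905,-.149,.010])
E
```

```text
{'clock': 19.55, 'position': [0.589, -0.149, 0.0842], 'ee_rot': [0.2409, 0.9706, 0.0, -0.0008], 'ft_force': [0.1038, -0.78, 0.6192], 'grip_width': 0.8465, 'grasp_force': 0.0, 'joint_pos': [-0.2241, 0.4484, 0.5016, 1.6963, -0.2413, 1.0604, 1.4391]}
c1 top (None, 0) side (array([338.3, 275. ]), array([14.4, 17.9]), array([ 0.5925, -0.1481]))
c2 top (None, 0) side (array([286.7, 274.5]), array([15.2, 17.7]), array([ 0.4547, -0.1108]))
c3 top (array([350.9, 217.9]), array([14.2, 14.8]), array([ 0.4535, -0.2718])) side (array([303.6, 318.3]), array([17.9, 20.4]), array([ 0.4569, -0.2703]))
shift [-0.0014  0.0009  0.0741]
```

Request:
carry_out:
  motion:
    - {"xyz":[-0.001,0.001,0.01],"angular":[0,0,0]}
    - {"xyz":[-0.001,0.001,0.03],"angular":[0,0,0]}
    - {"xyz":[-0.001,0.001,0.055],"angular":[0,0,0]}
    - {"xyz":[-0.001,0.001,0.068],"angular":[0,0,0]}
    - {"xyz":[-0.001,0.001,0.074],"angular":[0,0,0]}
    - {"xyz":[-0.001,0.001,0.074],"angular":[0,0,0]}
    - {"xyz":[-0.001,0.001,0.074],"angular":[0,0,0]}

```text
clock: 20.35
position: [0.5915, -0.1492, 0.0119]
ee_rot: [0.241, 0.971, 0.0, 0.0]
ft_force: [0.4, -0.1, 0.7]
grip_width: 1.0
grasp_force: 0.0
```

Request:
carry_out:
  motion:
    - {"xyz":[0,0,0],"angular":[0,0,0]}
    - {"xyz":[0,0,0],"angular":[0,0,0]}
    - {"xyz":[0,0,0],"angular":[0,0,0]}
    - {"xyz":[0,0,0],"angular":[0,0,0]}
    - {"xyz":[0,0,0],"angular":[0,0,0]}
    - {"xyz":[0,0,0],"angular":[0,0,0]}
  hand: 0.0
  grip_force: 60

```text
clock: 20.95
position: [0.5917, -0.149, 0.0128]
ee_rot: [0.241, 0.971, 0.0, 0.001]
ft_force: [-3.8, 0.8, 9.9]
grip_width: 0.669
grasp_force: 61.7
```

Request:
carry_out:
  motion:
    - {"xyz":[0,0,-0.02],"angular":[0,0,0]}
    - {"xyz":[0,0,-0.05],"angular":[0,0,0]}
    - {"xyz":[0,0,-0.09],"angular":[0,0,0]}
    - {"xyz":[0.012,0.015,-0.12],"angular":[0,0,0]}
    - {"xyz":[0.037,0.046,-0.12],"angular":[0,0,0]}
    - {"xyz":[0.064,0.08,-0.12],"angular":[0,0,0]}
    - {"xyz":[0.092,0.115,-0.12],"angular":[0,0,0]}
    - {"xyz":[0.12,0.15,-0.12],"angular":[0,0,0]}
    - {"xyz":[0.148,0.186,-0.12],"angular":[0,0,0]}
    - {"xyz":[0.176,0.221,-0.12],"angular":[0,0,0]}
    - {"xyz":[0.202,0.254,-0.12],"angular":[0,0,0]}
    - {"xyz":[0.218,0.275,-0.12],"angular":[0,0,0]}

```text
clock: 22.15
position: [0.5257, 0.2, 0.1316]
ee_rot: [0.239, 0.971, 0.001, -0.0]
ft_force: [-0.3, -0.3, -1.7]
grip_width: 0.669
grasp_force: 64.2
```

Request:
carry_out:
  motion:
    - {"xyz":[0.005,0.006,0],"angular":[0,0,0]}
    - {"xyz":[0.005,0.006,0],"angular":[0,0,0]}
    - {"xyz":[0.005,0.006,0.03],"angular":[0,0,0]}
    - {"xyz":[0.005,0.006,0.06],"angular":[0,0,0]}
    - {"xyz":[0.005,0.006,0.07],"angular":[0,0,0]}
    - {"xyz":[0.005,0.006,0.07],"angular":[0,0,0]}
    - {"xyz":[0.005,0.006,0.07],"angular":[0,0,0]}

```text
clock: 22.85
position: [0.5263, 0.2032, 0.0625]
ee_rot: [0.242, 0.97, 0.0, 0.001]
ft_force: [0.0, 0.1, -0.3]
grip_width: 0.669
grasp_force: 64.3
```

```bash
python3 - <<'E'
from h import *
st();to([.526,.204,.043])
t=snap('top');s=snap('side')
print(fit(s,(255,160,310,230),z=.080))
print(fit(t,(170,170,250,230),z=.08))
E
```

```text
{'clock': 22.85, 'position': [0.5263, 0.2032, 0.0625], 'ee_rot': [0.2415, 0.9704, 0.0003, 0.0005], 'ft_force': [0.0072, 0.1162, -0.2869], 'grip_width': 0.6688, 'grasp_force': 64.2742, 'joint_pos': [-0.7377, 0.3644, 0.3423, 1.8255, -0.1449, 0.9748, 0.7482]}
shift [0.0006 0.0006 0.0195]
(array([285.5, 197. ]), array([ 7.5, 13.4]), array([0.5294, 0.2009]))
(array([220.1, 202.2]), array([ 7.1, 26.9]), array([0.5124, 0.1701]))
```

Request:
carry_out:
  motion:
    - {"xyz":[0.0,0.001,0.007],"angular":[0,0,0]}
    - {"xyz":[0.0,0.001,0.013],"angular":[0,0,0]}
    - {"xyz":[0.0,0.001,0.017],"angular":[0,0,0]}
    - {"xyz":[0.0,0.001,0.019],"angular":[0,0,0]}
    - {"xyz":[0.0,0.001,0.02],"angular":[0,0,0]}
    - {"xyz":[0.0,0.001,0.02],"angular":[0,0,0]}
    - {"xyz":[0.0,0.001,0.02],"angular":[0,0,0]}

```text
clock: 23.65
position: [0.5255, 0.2047, 0.0427]
ee_rot: [0.241, 0.971, 0.0, -0.001]
ft_force: [-10.2, -3.7, 19.8]
grip_width: 0.669
grasp_force: 66.5
```

Request:
carry_out:
  motion:
    - {"xyz":[0,0,-0.001],"angular":[0,0,0]}
    - {"xyz":[0,0,-0.001],"angular":[0,0,0]}
    - {"xyz":[0,0,-0.001],"angular":[0,0,0]}
    - {"xyz":[0,0,-0.001],"angular":[0,0,0]}
    - {"xyz":[0,0,-0.03],"angular":[0,0,0]}
    - {"xyz":[0,0,-0.08],"angular":[0,0,0]}
    - {"xyz":[-0.005,-0.02,-0.12],"angular":[0,0,0]}
    - {"xyz":[-0.018,-0.068,-0.12],"angular":[0,0,0]}
    - {"xyz":[-0.031,-0.115,-0.12],"angular":[0,0,0]}
    - {"xyz":[-0.043,-0.162,-0.12],"angular":[0,0,0]}
    - {"xyz":[-0.056,-0.21,-0.12],"angular":[0,0,0]}
    - {"xyz":[-0.068,-0.257,-0.12],"angular":[0,0,0]}
  hand: 1.0

```text
clock: 24.85
position: [0.465, -0.0562, 0.1613]
ee_rot: [0.241, 0.971, 0.0, 0.0]
ft_force: [0.8, -0.6, 0.4]
grip_width: 1.002
grasp_force: 0.0
```

Request:
carry_out:
  motion:
    - {"xyz":[-0.012,-0.045,0],"angular":[0,0,0]}
    - {"xyz":[-0.0155,-0.056,0.03],"angular":[0,0,0]}
    - {"xyz":[-0.0155,-0.056,0.07],"angular":[0,0,0]}
    - {"xyz":[-0.0155,-0.056,0.08],"angular":[0,0,0]}
    - {"xyz":[-0.0155,-0.056,0.08],"angular":[0,0,0]}
    - {"xyz":[-0.0155,-0.056,0.08],"angular":[0,0,0]}

```text
clock: 25.45
position: [0.4541, -0.1108, 0.0824]
ee_rot: [0.241, 0.971, 0.0, 0.0]
ft_force: [0.8, -0.1, 0.2]
grip_width: 1.0
grasp_force: 0.0
```

```bash
python3 - <<'E'
from h import *
st();to([.453,-.1125,.010])
t=snap('top');s=snap('side')
print('plate dish',fit(s,(250,160,315,230),z=.057),fit(t,(190,180,240,225),z=.057))
print('c2',fit(s,(272,262,302,284),z=.027))
E
```

```text
{'clock': 25.45, 'position': [0.4541, -0.1108, 0.0824], 'ee_rot': [0.2406, 0.9706, 0.0, 0.0005], 'ft_force': [0.8015, -0.0578, 0.1803], 'grip_width': 1.0002, 'grasp_force': 0.0, 'joint_pos': [-0.4293, 0.1401, 0.6127, 2.0633, -0.0978, 0.9648, 1.3193]}
shift [ 0.0002 -0.002   0.0724]
plate dish (None, 0) (array([213.5, 201.3]), array([17.3, 19.6]), array([0.5185, 0.1956]))
c2 (array([286.7, 274.9]), array([14.4, 18.2]), array([ 0.4541, -0.1123]))
```

```bash
python3 - <<'E'
from h import *
t=snap('top');s=snap('side')
a=cv2.resize(t['img'][170:230,180:270,::-1],(540,360),interpolation=cv2.INTER_CUBIC);b=cv2.resize(s['img'][170:230,240:280+50,::-1],(540,360)) 
cv2.imwrite('pics/p6.png',cv2.resize(np.vstack([a,b]),(450,600)))
E
```

```text
(no output)
```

View pics/p6.png

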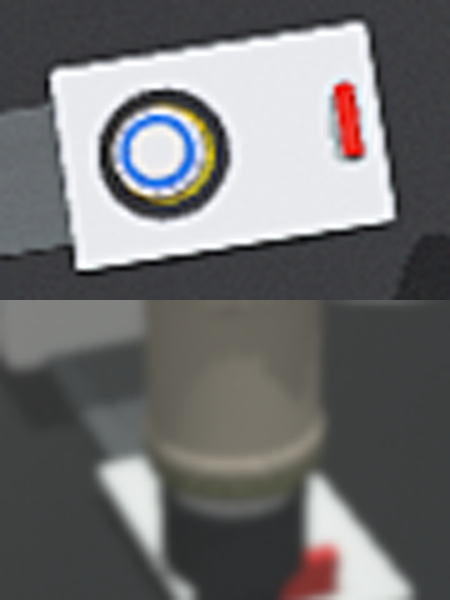

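The first dish stands on the plate mark, with its lid at about (211.4,200.6). I'll refine that number while grasping the next dish.

```bash
python3 - <<'E'
from h import *
t=snap('top')
print(fit(t,(195,185,230,218),(100,140,90),(125,255,255),.057)); print('disc',fit(t,(195,180,232,222),(0,0,0),(179,255,110),.03))
E
```

```text
(array([211.1, 199.7]), array([13.9, 14.3]), array([0.5239, 0.2036]))
disc (array([213. , 201.3]), array([25.3, 56.8]), array([0.5214, 0.2016]))
```

Request:
carry_out:
  motion:
    - {"xyz":[0,-0.001,0.03],"angular":[0,0,0]}
    - {"xyz":[0,-0.001,0.055],"angular":[0,0,0]}
    - {"xyz":[0,-0.001,0.067],"angular":[0,0,0]}
    - {"xyz":[0,-0.001,0.072],"angular":[0,0,0]}
    - {"xyz":[0,-0.001,0.072],"angular":[0,0,0]}
    - {"xyz":[0,-0.001,0.072],"angular":[0,0,0]}

```text
clock: 26.3
position: [0.4535, -0.112, 0.0102]
ee_rot: [0.241, 0.971, 0.0, 0.001]
ft_force: [0.1, 0.1, -0.9]
grip_width: 1.0
grasp_force: 0.0
```

Request:
carry_out:
  motion:
    - {"xyz":[0,0,0],"angular":[0,0,0]}
    - {"xyz":[0,0,0],"angular":[0,0,0]}
    - {"xyz":[0,0,0],"angular":[0,0,0]}
    - {"xyz":[0,0,0],"angular":[0,0,0]}
    - {"xyz":[0,0,0],"angular":[0,0,0]}
    - {"xyz":[0,0,0],"angular":[0,0,0]}
  hand: 0.0
  grip_force: 60

```text
clock: 26.9
position: [0.4533, -0.112, 0.0105]
ee_rot: [0.241, 0.971, 0.001, 0.0]
ft_force: [-5.2, 0.7, 17.6]
grip_width: 0.672
grasp_force: 60.1
```

Request:
carry_out:
  motion:
    - {"xyz":[0,0,-0.02],"angular":[0,0,0]}
    - {"xyz":[0,0,-0.05],"angular":[0,0,0]}
    - {"xyz":[0,0,-0.09],"angular":[0,0,0]}
    - {"xyz":[0.004,0.015,-0.13],"angular":[0,0,0]}
    - {"xyz":[0.013,0.047,-0.14],"angular":[0,0,0]}
    - {"xyz":[0.024,0.087,-0.14],"angular":[0,0,0]}
    - {"xyz":[0.034,0.127,-0.14],"angular":[0,0,0]}
    - {"xyz":[0.045,0.167,-0.14],"angular":[0,0,0]}
    - {"xyz":[0.056,0.207,-0.14],"angular":[0,0,0]}
    - {"xyz":[0.067,0.247,-0.14],"angular":[0,0,0]}
    - {"xyz":[0.077,0.283,-0.14],"angular":[0,0,0]}
    - {"xyz":[0.083,0.307,-0.14],"angular":[0,0,0]}

```text
clock: 28.1
position: [0.5228, 0.2015, 0.1494]
ee_rot: [0.24, 0.971, 0.0, -0.0]
ft_force: [0.1, -0.4, -1.6]
grip_width: 0.667
grasp_force: 64.9
```

Request:
carry_out:
  motion:
    - {"xyz":[0.0015,0.006,0],"angular":[0,0,0]}
    - {"xyz":[0.0015,0.006,0],"angular":[0,0,0]}
    - {"xyz":[0.0015,0.006,0.03],"angular":[0,0,0]}
    - {"xyz":[0.0015,0.006,0.055],"angular":[0,0,0]}
    - {"xyz":[0.0015,0.006,0.065],"angular":[0,0,0]}
    - {"xyz":[0.0015,0.006,0.065],"angular":[0,0,0]}
    - {"xyz":[0.0015,0.006,0.065],"angular":[0,0,0]}

```text
clock: 28.8
position: [0.5251, 0.2037, 0.0854]
ee_rot: [0.241, 0.97, 0.0, 0.0]
ft_force: [-0.2, -0.2, -0.5]
grip_width: 0.669
grasp_force: 64.9
```

```bash
python3 - <<'E'
from h import *
st();to([.525,.2043,.069])
E
```

```text
{'clock': 28.8, 'position': [0.5251, 0.2037, 0.0854], 'ee_rot': [0.2414, 0.9704, 0.0003, 0.0005], 'ft_force': [-0.16, -0.2474, -0.5469], 'grip_width': 0.6691, 'grasp_force': 64.9397, 'joint_pos': [-0.7674, 0.3348, 0.374, 1.8122, -0.1414, 1.0195, 0.745]}
shift [0.0004 0.0005 0.0164]
```

Request:
carry_out:
  motion:
    - {"xyz":[0,0,0.006],"angular":[0,0,0]}
    - {"xyz":[0,0,0.011],"angular":[0,0,0]}
    - {"xyz":[0,0,0.014],"angular":[0,0,0]}
    - {"xyz":[0,0,0.016],"angular":[0,0,0]}
    - {"xyz":[0,0,0.017],"angular":[0,0,0]}
    - {"xyz":[0,0,0.017],"angular":[0,0,0]}
    - {"xyz":[0,0,0.017],"angular":[0,0,0]}

```text
clock: 29.5
position: [0.5245, 0.2042, 0.0677]
ee_rot: [0.241, 0.971, 0.0, -0.0]
ft_force: [-2.7, -1.3, 5.7]
grip_width: 0.669
grasp_force: 65.8
```

Request:
carry_out:
  motion:
    - {"xyz":[0,0,0],"angular":[0,0,0]}
    - {"xyz":[0,0,0],"angular":[0,0,0]}
    - {"xyz":[0,0,0],"angular":[0,0,0]}
    - {"xyz":[0,0,0],"angular":[0,0,0]}
    - {"xyz":[0,0,-0.03],"angular":[0,0,0]}
    - {"xyz":[0,0,-0.07],"angular":[0,0,0]}
    - {"xyz":[-0.005,-0.014,-0.1],"angular":[0,0,0]}
    - {"xyz":[-0.02,-0.057,-0.1],"angular":[0,0,0]}
    - {"xyz":[-0.036,-0.102,-0.1],"angular":[0,0,0]}
    - {"xyz":[-0.052,-0.147,-0.1],"angular":[0,0,0]}
    - {"xyz":[-0.068,-0.192,-0.1],"angular":[0,0,0]}
    - {"xyz":[-0.084,-0.237,-0.1],"angular":[0,0,0]}
  hand: 1.0

```text
clock: 30.7
position: [0.4874, -0.0463, 0.1675]
ee_rot: [0.241, 0.971, 0.0, 0.0]
ft_force: [2.8, -0.4, 0.4]
grip_width: 0.999
grasp_force: 0.0
```

Request:
carry_out:
  motion:
    - {"xyz":[-0.016,-0.045,0],"angular":[0,0,0]}
    - {"xyz":[-0.032,-0.09,0],"angular":[0,0,0]}
    - {"xyz":[-0.048,-0.135,0],"angular":[0,0,0]}
    - {"xyz":[-0.064,-0.18,0],"angular":[0,0,0]}
    - {"xyz":[-0.0765,-0.217,0.03],"angular":[0,0,0]}
    - {"xyz":[-0.0765,-0.217,0.07],"angular":[0,0,0]}
    - {"xyz":[-0.0765,-0.217,0.09],"angular":[0,0,0]}
    - {"xyz":[-0.0765,-0.217,0.09],"angular":[0,0,0]}
    - {"xyz":[-0.0765,-0.217,0.09],"angular":[0,0,0]}

```text
clock: 31.6
position: [0.4542, -0.2723, 0.0778]
ee_rot: [0.241, 0.971, -0.0, -0.0]
ft_force: [0.1, -0.1, -0.2]
grip_width: 0.999
grasp_force: 0.0
```

```bash
python3 - <<'E'
from h import *
st();to([.4545,-.272,.0105])
t=snap('top');s=snap('side')
print('stack',fit(t,(195,185,230,218),(100,140,90),(125,255,255),.084),fit(s,(255,165,315,215),z=.084))
print('c3',fit(s,(289,304,319,330),z=.027))
print('fin',fit(s,(325,340,420,420),(5,120,40),(24,255,230),.03))
E
```

```text
{'clock': 31.6, 'position': [0.4542, -0.2723, 0.0778], 'ee_rot': [0.2409, 0.9705, -0.0001, -0.0], 'ft_force': [0.1395, -0.1053, -0.1952], 'grip_width': 0.9989, 'grasp_force': 0.0, 'joint_pos': [-0.1741, 0.3242, 0.7298, 1.918, -0.256, 0.9934, 1.7553]}
shift [-0.0001  0.0004  0.0673]
stack (array([210., 199.]), array([14.4, 14.5]), array([0.5234, 0.2026])) (None, 0)
c3 (array([303.8, 318.4]), array([17.7, 19.9]), array([ 0.4572, -0.2708]))
fin (array([351.6, 385. ]), array([26.7, 30.5]), array([ 0.5035, -0.4644]))
```

Request:
carry_out:
  motion:
    - {"xyz":[0,0,0.03],"angular":[0,0,0]}
    - {"xyz":[0,0,0.055],"angular":[0,0,0]}
    - {"xyz":[0,0,0.064],"angular":[0,0,0]}
    - {"xyz":[0,0,0.067],"angular":[0,0,0]}
    - {"xyz":[0,0,0.067],"angular":[0,0,0]}
    - {"xyz":[0,0,0.067],"angular":[0,0,0]}

```text
clock: 32.3
position: [0.4548, -0.2725, 0.0115]
ee_rot: [0.241, 0.971, 0.0, 0.001]
ft_force: [-0.6, 0.5, 0.4]
grip_width: 1.003
grasp_force: 0.0
```

Request:
carry_out:
  motion:
    - {"xyz":[0,0,0],"angular":[0,0,0]}
    - {"xyz":[0,0,0],"angular":[0,0,0]}
    - {"xyz":[0,0,0],"angular":[0,0,0]}
    - {"xyz":[0,0,0],"angular":[0,0,0]}
    - {"xyz":[0,0,0],"angular":[0,0,0]}
    - {"xyz":[0,0,0],"angular":[0,0,0]}
  hand: 0.0
  grip_force: 60

```text
clock: 32.9
position: [0.4545, -0.2722, 0.0116]
ee_rot: [0.241, 0.971, 0.0, 0.001]
ft_force: [-4.9, 3.7, 16.2]
grip_width: 0.671
grasp_force: 60.5
```

```bash
python3 - <<'E'
from h import *
st();to([.525,.2045,.17])
s=snap('side')
cv2.imwrite('pics/p7.png',cv2.resize(s['img'][290:420,270:430,::-1],None,fx=4,fy=4,interpolation=cv2.INTER_CUBIC))
print('fin',fit(s,(325,340,420,420),(5,120,40),(24,255,230),.03))
E
```

```text
{'clock': 32.9, 'position': [0.4545, -0.2722, 0.0116], 'ee_rot': [0.2409, 0.9705, 0.0005, 0.0005], 'ft_force': [-4.9149, 3.7462, 16.2169], 'grip_width': 0.6711, 'grasp_force': 60.5387, 'joint_pos': [-0.1177, 0.4341, 0.6745, 1.9573, -0.3531, 0.8677, 1.8278]}
shift [ 0.1605  0.4545 -0.158 ]
fin (array([351.7, 384.8]), array([26.8, 30.6]), array([ 0.5038, -0.4641]))
```

View pics/p7.png

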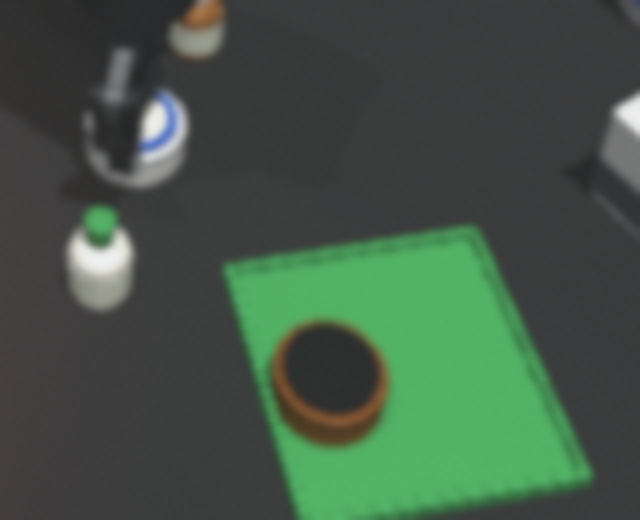

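The bystander bump has shifted the amber dish toward the tray's near rim, at crop (330,380). I'll recentre it after stacking, so dish 3 goes on first.

Request:
carry_out:
  motion:
    - {"xyz":[0,0,-0.02],"angular":[0,0,0]}
    - {"xyz":[0,0,-0.05],"angular":[0,0,0]}
    - {"xyz":[0,0,-0.09],"angular":[0,0,0]}
    - {"xyz":[0.004,0.012,-0.13],"angular":[0,0,0]}
    - {"xyz":[0.014,0.04,-0.155],"angular":[0,0,0]}
    - {"xyz":[0.028,0.08,-0.158],"angular":[0,0,0]}
    - {"xyz":[0.043,0.122,-0.158],"angular":[0,0,0]}
    - {"xyz":[0.058,0.164,-0.158],"angular":[0,0,0]}
    - {"xyz":[0.073,0.206,-0.158],"angular":[0,0,0]}
    - {"xyz":[0.088,0.248,-0.158],"angular":[0,0,0]}
    - {"xyz":[0.103,0.29,-0.158],"angular":[0,0,0]}
    - {"xyz":[0.118,0.332,-0.158],"angular":[0,0,0]}

```text
clock: 34.15
position: [0.5049, 0.0783, 0.1686]
ee_rot: [0.241, 0.971, 0.0, 0.0]
ft_force: [0.4, -0.4, -0.8]
grip_width: 0.672
grasp_force: 64.7
```

Request:
carry_out:
  motion:
    - {"xyz":[0.014,0.04,0],"angular":[0,0,0]}
    - {"xyz":[0.028,0.08,0],"angular":[0,0,0]}
    - {"xyz":[0.037,0.106,0],"angular":[0,0,0]}
    - {"xyz":[0.0425,0.1215,0],"angular":[0,0,0]}
    - {"xyz":[0.0425,0.1225,0],"angular":[0,0,0]}
    - {"xyz":[0.0425,0.1225,0.03],"angular":[0,0,0]}
    - {"xyz":[0.0425,0.1225,0.05],"angular":[0,0,0]}
    - {"xyz":[0.0425,0.1225,0.055],"angular":[0,0,0]}
    - {"xyz":[0.0425,0.1225,0.055],"angular":[0,0,0]}
    - {"xyz":[0.0425,0.1225,0.055],"angular":[0,0,0]}

```text
clock: 35.15
position: [0.5254, 0.204, 0.1145]
ee_rot: [0.242, 0.97, 0.0, 0.001]
ft_force: [0.4, 0.1, -0.7]
grip_width: 0.668
grasp_force: 64.7
```

```bash
python3 - <<'E'
from h import *
st();to([.525,.2045,.095])
E
```

```text
{'clock': 35.15, 'position': [0.5254, 0.204, 0.1145], 'ee_rot': [0.2415, 0.9704, 0.0005, 0.0006], 'ft_force': [0.355, 0.1076, -0.6615], 'grip_width': 0.6678, 'grasp_force': 64.6945, 'joint_pos': [-0.8071, 0.3035, 0.4189, 1.7883, -0.1386, 1.0772, 0.7435]}
shift [0.0006 0.0002 0.0195]
```

Request:
carry_out:
  motion:
    - {"xyz":[0,0,0.007],"angular":[0,0,0]}
    - {"xyz":[0,0,0.013],"angular":[0,0,0]}
    - {"xyz":[0,0,0.016],"angular":[0,0,0]}
    - {"xyz":[0,0,0.018],"angular":[0,0,0]}
    - {"xyz":[0,0,0.019],"angular":[0,0,0]}
    - {"xyz":[0,0,0.019],"angular":[0,0,0]}
    - {"xyz":[0,0,0.019],"angular":[0,0,0]}

```text
clock: 35.85
position: [0.525, 0.2046, 0.0955]
ee_rot: [0.241, 0.971, 0.0, 0.0]
ft_force: [-4.1, -2.2, 12.5]
grip_width: 0.667
grasp_force: 66.2
```

Request:
carry_out:
  motion:
    - {"xyz":[0,0,0],"angular":[0,0,0]}
    - {"xyz":[0,0,0],"angular":[0,0,0]}
    - {"xyz":[0,0,0],"angular":[0,0,0]}
    - {"xyz":[0,0,0],"angular":[0,0,0]}
    - {"xyz":[0,0,-0.03],"angular":[0,0,0]}
    - {"xyz":[0,0,-0.07],"angular":[0,0,0]}
    - {"xyz":[-0.005,-0.01,-0.1],"angular":[0,0,0]}
    - {"xyz":[-0.025,-0.05,-0.1],"angular":[0,0,0]}
    - {"xyz":[-0.046,-0.092,-0.1],"angular":[0,0,0]}
    - {"xyz":[-0.067,-0.134,-0.1],"angular":[0,0,0]}
    - {"xyz":[-0.088,-0.176,-0.1],"angular":[0,0,0]}
    - {"xyz":[-0.109,-0.22,-0.1],"angular":[0,0,0]}
  hand: 1.0

```text
clock: 37.05
position: [0.5179, -0.0424, 0.1944]
ee_rot: [0.241, 0.971, 0.0, 0.0]
ft_force: [0.9, 0.0, -0.8]
grip_width: 1.002
grasp_force: 0.0
```

```bash
python3 - <<'E'
from h import *
st()
t=snap('top');s=snap('side')
print('stack',fit(t,(190,180,230,218),(100,140,90),(125,255,255),.111),fit(s,(255,140,315,215),z=.111))
print('fin',fit(t,(375,165,425,215),(5,100,40),(24,255,230),.024),fit(s,(325,340,420,420),(5,120,40),(24,255,230),.024))
g=blobs(t['img'],*COL['green'],box=(370,160,430,220)); print([(ray(t,*r[0],.006).round(4),r[1]) for q,s_,r in g])
a=cv2.resize(t['img'][165:217,175:253,::-1],(468,312),interpolation=cv2.INTER_CUBIC);b=cv2.resize(t['img'][165:217,365:443,::-1],(468,312),interpolation=cv2.INTER_CUBIC)
cv2.imwrite('pics/p8.png',np.vstack([a,b])[:600])
E
```

```text
{'clock': 37.05, 'position': [0.5179, -0.0424, 0.1944], 'ee_rot': [0.2407, 0.9706, 0.0003, 0.0002], 'ft_force': [0.8842, 0.0234, -0.797], 'grip_width': 1.0023, 'grasp_force': 0.0, 'joint_pos': [-0.5607, 0.1253, 0.604, 1.817, -0.0762, 1.2216, 1.1503]}
stack (array([208.6, 197.8]), array([14.4, 15. ]), array([0.5244, 0.2028])) (array([284.5, 188.3]), array([ 9.3, 15.6]), array([0.5277, 0.2074]))
fin (array([403.3, 202.1]), array([16.8, 17.7]), array([ 0.5049, -0.4568])) (array([351.6, 385. ]), array([26.7, 30.5]), array([ 0.5054, -0.4611]))
[(array([ 0.5468, -0.4542,  0.006 ]), (43.595542907714844, 42.74660110473633))]
```

View pics/p8.png

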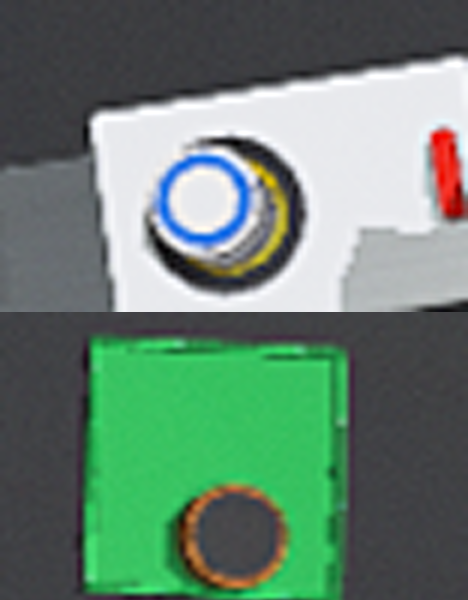

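The stack is straight and centred. The amber dish lies against the tray's near rim, so I'll regrip it and move it inward.

Request:
carry_out:
  motion:
    - {"xyz":[-0.016,-0.032,0],"angular":[0,0,-2]}
    - {"xyz":[-0.037,-0.075,0],"angular":[0,0,-4]}
    - {"xyz":[-0.058,-0.117,0],"angular":[0,0,-6]}
    - {"xyz":[-0.079,-0.16,0],"angular":[0,0,-8]}
    - {"xyz":[-0.1,-0.202,0],"angular":[0,0,-10]}
    - {"xyz":[-0.121,-0.244,0],"angular":[0,0,-12]}
    - {"xyz":[-0.142,-0.287,0],"angular":[0,0,-14]}
    - {"xyz":[-0.163,-0.329,0],"angular":[0,0,-15]}
    - {"xyz":[-0.184,-0.371,0.03],"angular":[0,0,-15]}
    - {"xyz":[-0.184,-0.371,0.065],"angular":[0,0,-15]}
    - {"xyz":[-0.184,-0.371,0.1],"angular":[0,0,-15]}
    - {"xyz":[-0.184,-0.371,0.1],"angular":[0,0,-15]}

```text
clock: 38.35
position: [0.5052, -0.4525, 0.0888]
ee_rot: [0.112, 0.994, 0.002, -0.004]
ft_force: [0.8, 0.7, -0.3]
grip_width: 1.002
grasp_force: 0.0
```

Request:
carry_out:
  motion:
    - {"xyz":[0,0,0],"angular":[0,0,0]}
    - {"xyz":[0,0,0],"angular":[0,0,0]}

```text
clock: 38.55
position: [0.5084, -0.4553, 0.0968]
ee_rot: [0.112, 0.994, -0.001, 0.001]
ft_force: [-0.3, -0.1, 0.4]
grip_width: 1.0
grasp_force: 0.0
```

```bash
python3 - <<'E'
from h import *
st();to([.507,-.457,.016])
E
```

```text
{'clock': 38.55, 'position': [0.5084, -0.4553, 0.0968], 'ee_rot': [0.1119, 0.9937, -0.0008, 0.0013], 'ft_force': [-0.3098, -0.0902, 0.3733], 'grip_width': 1.0002, 'grasp_force': 0.0, 'joint_pos': [0.1935, 0.636, 0.6839, 1.4778, -0.4196, 1.174, 2.29]}
shift [ 0.0012 -0.0019  0.0808]
```

Request:
carry_out:
  motion:
    - {"xyz":[0.001,-0.002,0.035],"angular":[0,0,0]}
    - {"xyz":[0.001,-0.002,0.065],"angular":[0,0,0]}
    - {"xyz":[0.001,-0.002,0.077],"angular":[0,0,0]}
    - {"xyz":[0.001,-0.002,0.08],"angular":[0,0,0]}
    - {"xyz":[0.001,-0.002,0.08],"angular":[0,0,0]}
    - {"xyz":[0.001,-0.002,0.08],"angular":[0,0,0]}

```text
clock: 39.15
position: [0.5068, -0.4573, 0.0163]
ee_rot: [0.112, 0.994, -0.001, 0.001]
ft_force: [-1.5, -0.3, 0.3]
grip_width: 1.004
grasp_force: 0.0
```

Request:
carry_out:
  motion:
    - {"xyz":[0,0,0],"angular":[0,0,0]}
    - {"xyz":[0,0,0],"angular":[0,0,0]}
    - {"xyz":[0,0,0],"angular":[0,0,0]}
    - {"xyz":[0,0,0],"angular":[0,0,0]}
    - {"xyz":[0,0,0],"angular":[0,0,0]}
    - {"xyz":[0,0,0],"angular":[0,0,0]}
  hand: 0.0
  grip_force: 60

```text
clock: 39.75
position: [0.5064, -0.457, 0.0159]
ee_rot: [0.112, 0.994, -0.0, 0.001]
ft_force: [-2.6, 2.9, 9.6]
grip_width: 0.67
grasp_force: 62.3
```

Request:
carry_out:
  motion:
    - {"xyz":[0,0,-0.01],"angular":[0,0,0]}
    - {"xyz":[0,0,-0.015],"angular":[0,0,0]}
    - {"xyz":[-0.012,0.003,-0.015],"angular":[0,0,0]}
    - {"xyz":[-0.027,0.006,-0.015],"angular":[0,0,0]}
    - {"xyz":[-0.037,0.009,-0.015],"angular":[0,0,0]}
    - {"xyz":[-0.037,0.009,-0.012],"angular":[0,0,0]}
    - {"xyz":[-0.037,0.009,-0.006],"angular":[0,0,0]}
    - {"xyz":[-0.037,0.009,-0.002],"angular":[0,0,0]}
    - {"xyz":[-0.037,0.009,0],"angular":[0,0,0]}
    - {"xyz":[-0.037,0.009,0],"angular":[0,0,0]}

```text
clock: 40.75
position: [0.5429, -0.4561, 0.0159]
ee_rot: [0.113, 0.994, 0.001, -0.0]
ft_force: [-6.6, 8.0, 17.3]
grip_width: 0.669
grasp_force: 66.0
```

Request:
carry_out:
  motion:
    - {"xyz":[0,0,-0.001],"angular":[0,0,0]}
    - {"xyz":[0,0,-0.001],"angular":[0,0,0]}
    - {"xyz":[0,0,-0.001],"angular":[0,0,0]}
    - {"xyz":[0,0,-0.001],"angular":[0,0,0]}
    - {"xyz":[0,0,-0.03],"angular":[0,0,0]}
    - {"xyz":[0,0,-0.08],"angular":[0,0,0]}
    - {"xyz":[0,0,-0.13],"angular":[0,0,0]}
    - {"xyz":[0.008,0.036,-0.16],"angular":[0,0,-3]}
    - {"xyz":[0.019,0.08,-0.16],"angular":[0,0,-6]}
    - {"xyz":[0.029,0.125,-0.16],"angular":[0,0,-9]}
    - {"xyz":[0.04,0.17,-0.16],"angular":[0,0,-12]}
    - {"xyz":[0.05,0.215,-0.16],"angular":[0,0,-15]}
  hand: 1.0

```text
clock: 41.95
position: [0.5427, -0.2334, 0.1741]
ee_rot: [-0.02, 1.0, 0.0, 0.0]
ft_force: [0.8, -1.3, 0.5]
grip_width: 1.0
grasp_force: 0.0
```

```bash
python3 - <<'E'
from h import *
o=st();to([.541,.0748,.19]); M=R.from_quat(o['ee_rot']).as_matrix(); print('yang',np.degrees(np.arctan2(M[1,1],M[0,1])))
t=snap('top');s=snap('side')
print('fin',fit(t,(375,165,425,215),(5,100,40),(24,255,230),.024),fit(s,(325,340,420,420),(5,120,40),(24,255,230),.024))
print([ray(t,*r[0],.066)[:2].round(4) for q,s_,r in blobs(t['img'],*COL['red'],box=(235,170,270,220))])
E
```

```text
{'clock': 41.95, 'position': [0.5427, -0.2334, 0.1741], 'ee_rot': [-0.0195, 0.9998, 0.0001, 0.0001], 'ft_force': [0.7685, -1.2632, 0.5099], 'grip_width': 1.0004, 'grasp_force': 0.0, 'joint_pos': [-0.2122, 0.3373, 0.6673, 1.6623, -0.2202, 1.2185, 2.1141]}
shift [-0.0103  0.308  -0.0158]
yang 92.23932436486194
fin (array([402.4, 191.5]), array([16.6, 17.3]), array([ 0.5419, -0.4554])) (array([367.8, 380.5]), array([26.4, 29.9]), array([ 0.5423, -0.4598]))
[array([0.5411, 0.075 ])]
```

Request:
carry_out:
  motion:
    - {"xyz":[-0.001,0.03,-0.016],"angular":[0,0,-1]}
    - {"xyz":[-0.002,0.078,-0.016],"angular":[0,0,-2]}
    - {"xyz":[-0.004,0.126,-0.016],"angular":[0,0,-3]}
    - {"xyz":[-0.006,0.174,-0.016],"angular":[0,0,-4]}
    - {"xyz":[-0.007,0.222,-0.016],"angular":[0,0,-5]}
    - {"xyz":[-0.009,0.27,-0.016],"angular":[0,0,-5]}
    - {"xyz":[-0.01,0.3,-0.016],"angular":[0,0,-5]}
    - {"xyz":[-0.01,0.308,0.01],"angular":[0,0,-5]}
    - {"xyz":[-0.01,0.308,0.05],"angular":[0,0,-5]}
    - {"xyz":[-0.01,0.308,0.08],"angular":[0,0,-5]}
    - {"xyz":[-0.01,0.308,0.08],"angular":[0,0,-5]}
    - {"xyz":[-0.01,0.308,0.08],"angular":[0,0,-5]}
  hand: 0.6

```text
clock: 43.25
position: [0.542, 0.0725, 0.0949]
ee_rot: [-0.062, 0.998, -0.0, -0.0]
ft_force: [0.5, -0.1, 1.8]
grip_width: 0.599
grasp_force: 0.0
```

```bash
python3 - <<'E'
from h import *
st();to([.541,.0748,.043])
E
```

```text
{'clock': 43.25, 'position': [0.542, 0.0725, 0.0949], 'ee_rot': [-0.0617, 0.9981, -0.0002, -0.0001], 'ft_force': [0.522, -0.0712, 1.8141], 'grip_width': 0.5993, 'grasp_force': 0.0, 'joint_pos': [-0.6265, 0.2982, 0.4765, 1.8502, -0.1574, 1.0305, 1.6075]}
shift [0.0007 0.0025 0.0519]
```

Request:
carry_out:
  motion:
    - {"xyz":[0,0.002,0.025],"angular":[0,0,0]}
    - {"xyz":[0,0.002,0.045],"angular":[0,0,0]}
    - {"xyz":[0,0.002,0.052],"angular":[0,0,0]}
    - {"xyz":[0,0.002,0.052],"angular":[0,0,0]}
    - {"xyz":[0,0.002,0.052],"angular":[0,0,0]}

```text
clock: 43.75
position: [0.5426, 0.075, 0.0439]
ee_rot: [-0.062, 0.998, 0.0, 0.001]
ft_force: [0.4, 0.2, 0.5]
grip_width: 0.599
grasp_force: 0.0
```

Request:
carry_out:
  motion:
    - {"xyz":[0,0,0],"angular":[0,0,0]}
    - {"xyz":[0,0,0],"angular":[0,0,0]}
    - {"xyz":[0,0,0],"angular":[0,0,0]}
    - {"xyz":[0,0,0],"angular":[0,0,0]}
    - {"xyz":[0,0,0],"angular":[0,0,0]}
    - {"xyz":[0,0,0],"angular":[0,0,0]}
    - {"xyz":[0,0,0],"angular":[0,0,0]}
  hand: 0.0
  grip_force: 40

```text
clock: 44.45
position: [0.5419, 0.0752, 0.0431]
ee_rot: [-0.062, 0.998, 0.0, 0.0]
ft_force: [-1.3, 0.1, 5.7]
grip_width: 0.155
grasp_force: 39.2
```

Request:
carry_out:
  motion:
    - {"xyz":[0,0.001,0],"angular":[0,0,0]}
    - {"xyz":[0,0.003,0],"angular":[0,0,0]}
    - {"xyz":[0,0.006,0],"angular":[0,0,0]}
    - {"xyz":[0,0.01,0],"angular":[0,0,0]}
    - {"xyz":[0,0.015,0],"angular":[0,0,0]}
    - {"xyz":[0,0.021,0],"angular":[0,0,0]}
    - {"xyz":[0,0.028,0],"angular":[0,0,0]}
    - {"xyz":[0,0.035,0],"angular":[0,0,0]}
    - {"xyz":[0,0.042,0],"angular":[0,0,0]}
    - {"xyz":[0,0.049,0],"angular":[0,0,0]}
    - {"xyz":[0,0.056,0],"angular":[0,0,0]}
    - {"xyz":[0,0.063,0],"angular":[0,0,0]}

```text
clock: 45.65
position: [0.5335, 0.1369, 0.0431]
ee_rot: [-0.062, 0.998, -0.0, -0.0]
ft_force: [-6.0, -3.9, 10.2]
grip_width: 0.156
grasp_force: 40.0
```

Request:
carry_out:
  motion:
    - {"xyz":[0,0.007,0],"angular":[0,0,0]}
    - {"xyz":[0,0.014,0],"angular":[0,0,0]}
    - {"xyz":[0,0.021,0],"angular":[0,0,0]}
    - {"xyz":[0,0.028,0],"angular":[0,0,0]}
    - {"xyz":[0,0.035,0],"angular":[0,0,0]}
    - {"xyz":[0,0.042,0],"angular":[0,0,0]}
    - {"xyz":[0,0.049,0],"angular":[0,0,0]}
    - {"xyz":[0,0.055,0],"angular":[0,0,0]}
    - {"xyz":[0,0.06,0],"angular":[0,0,0]}
    - {"xyz":[0,0.064,0],"angular":[0,0,0]}
    - {"xyz":[0,0.067,0],"angular":[0,0,0]}
    - {"xyz":[0,0.069,0],"angular":[0,0,0]}

```text
clock: 46.85
position: [0.524, 0.2058, 0.0431]
ee_rot: [-0.062, 0.998, -0.0, -0.001]
ft_force: [-9.7, -3.2, 13.8]
grip_width: 0.157
grasp_force: 40.4
```

```bash
python3 - <<'E'
from h import *
st()
s=snap('side')
cv2.imwrite('pics/p9.png',cv2.resize(s['img'][110:230,210:340,::-1],None,fx=4,fy=4,interpolation=cv2.INTER_CUBIC))
E
```

```text
{'clock': 46.85, 'position': [0.524, 0.2058, 0.0431], 'ee_rot': [-0.0624, 0.998, -0.0001, -0.0013], 'ft_force': [-9.7397, -3.219, 13.8063], 'grip_width': 0.1575, 'grasp_force': 40.4115, 'joint_pos': [-0.7931, 0.399, 0.4043, 1.8404, -0.1908, 0.9426, 1.3916]}
```

View pics/p9.png

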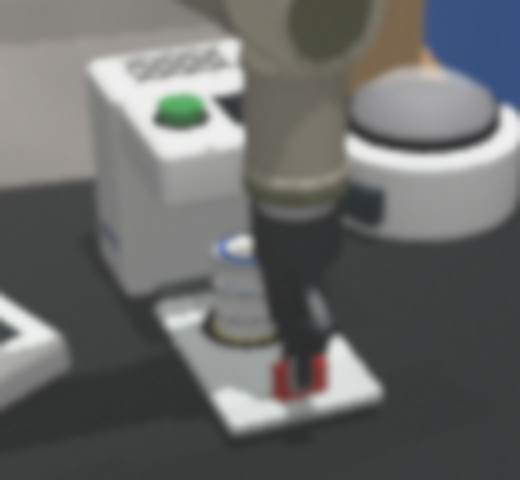

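The stack is still standing on the ring as it nears the head. I'll slide in the last 58 mm or so.

Request:
carry_out:
  motion:
    - {"xyz":[0,0.003,0],"angular":[0,0,0]}
    - {"xyz":[0,0.006,0],"angular":[0,0,0]}
    - {"xyz":[0.001,0.01,0],"angular":[0,0,0]}
    - {"xyz":[0.001,0.015,0],"angular":[0,0,0]}
    - {"xyz":[0.001,0.02,0],"angular":[0,0,0]}
    - {"xyz":[0.001,0.025,0],"angular":[0,0,0]}
    - {"xyz":[0.001,0.03,0],"angular":[0,0,0]}
    - {"xyz":[0.001,0.035,0],"angular":[0,0,0]}
    - {"xyz":[0.001,0.04,0],"angular":[0,0,0]}
    - {"xyz":[0.001,0.045,0],"angular":[0,0,0]}
    - {"xyz":[0.001,0.049,0],"angular":[0,0,0]}
    - {"xyz":[0.001,0.052,0],"angular":[0,0,0]}

```text
clock: 48.1
position: [0.5169, 0.2574, 0.0431]
ee_rot: [-0.062, 0.998, -0.0, -0.001]
ft_force: [-8.0, -3.6, 12.1]
grip_width: 0.154
grasp_force: 40.0
```

Request:
carry_out:
  motion:
    - {"xyz":[0,0.002,0],"angular":[0,0,0]}
    - {"xyz":[0,0.003,0],"angular":[0,0,0]}
    - {"xyz":[0,0.004,0],"angular":[0,0,0]}
    - {"xyz":[0,0.005,0],"angular":[0,0,0]}
    - {"xyz":[0,0.006,0],"angular":[0,0,0]}
    - {"xyz":[0,0.007,0],"angular":[0,0,0]}
    - {"xyz":[0,0.007,0],"angular":[0,0,0]}

```text
clock: 48.8
position: [0.5161, 0.2635, 0.0431]
ee_rot: [-0.062, 0.998, -0.0, -0.001]
ft_force: [-9.1, -4.9, 12.6]
grip_width: 0.156
grasp_force: 40.3
```

Request:
carry_out:
  motion:
    - {"xyz":[0,0.001,0],"angular":[0,0,0]}
    - {"xyz":[0,0.002,0],"angular":[0,0,0]}
    - {"xyz":[0,0.003,0],"angular":[0,0,0]}
    - {"xyz":[0,0.004,0],"angular":[0,0,0]}
    - {"xyz":[0,0.005,0],"angular":[0,0,0]}
    - {"xyz":[0,0.005,0],"angular":[0,0,0]}

```text
clock: 49.4
position: [0.5161, 0.2636, 0.043]
ee_rot: [-0.06, 0.998, -0.003, -0.002]
ft_force: [-10.3, -20.9, 21.1]
grip_width: 0.154
grasp_force: 42.8
```

Request:
carry_out:
  motion:
    - {"xyz":[0,-0.002,0],"angular":[0,0,0]}
    - {"xyz":[0,-0.004,0],"angular":[0,0,0]}
    - {"xyz":[0,-0.004,0],"angular":[0,0,0]}

```text
clock: 49.7
position: [0.5161, 0.2635, 0.0431]
ee_rot: [-0.062, 0.998, -0.001, -0.001]
ft_force: [-8.5, -9.4, 14.0]
grip_width: 0.154
grasp_force: 40.7
```

Request:
carry_out:
  motion:
    - {"xyz":[0,0,0],"angular":[0,0,0]}
    - {"xyz":[0,0,0],"angular":[0,0,0]}
    - {"xyz":[0,0,0],"angular":[0,0,0]}
    - {"xyz":[0,0,-0.03],"angular":[0,0,0]}
    - {"xyz":[0,0,-0.07],"angular":[0,0,0]}
    - {"xyz":[0,0,-0.12],"angular":[0,0,0]}
    - {"xyz":[0,0,-0.17],"angular":[0,0,0]}
    - {"xyz":[0,0,-0.22],"angular":[0,0,0]}
    - {"xyz":[0,-0.04,-0.25],"angular":[0,0,0]}
    - {"xyz":[0,-0.08,-0.25],"angular":[0,0,0]}
    - {"xyz":[0,-0.12,-0.25],"angular":[0,0,0]}
    - {"xyz":[0,-0.12,-0.25],"angular":[0,0,0]}
  hand: 0.5

```text
clock: 50.9
position: [0.5328, 0.1398, 0.2932]
ee_rot: [-0.058, 0.998, -0.0, 0.001]
ft_force: [-0.2, -0.4, 1.0]
grip_width: 0.499
grasp_force: 0.0
```

```bash
python3 - <<'E'
from h import *
st()
t=snap('top');s=snap('side')
print('handle',[ray(t,*r[0],.066)[:2].round(4) for q,s_,r in blobs(t['img'],*COL['red'],box=(150,170,270,220))])
g1=blobs(t['img'],*COL['green'],box=(115,195,165,235)); g2=blobs(s['img'],*COL['green'],box=(230,120,280,150))
print([(q,ray(t,*q,.233).round(4)) for q,_,r in g1],[(q,st_,ray(s,*q,.231).round(4)) for q,st_,r in g2])
cv2.imwrite('pics/p10.png',np.vstack([cv2.resize(s['img'][115:215,220:350,::-1],(390,300)),cv2.resize(t['img'][160:260,80:210,::-1],(390,300))]))
E
```

```text
{'clock': 50.9, 'position': [0.5328, 0.1398, 0.2932], 'ee_rot': [-0.0578, 0.9983, -0.0004, 0.0009], 'ft_force': [-0.2414, -0.3703, 0.9604], 'grip_width': 0.4985, 'grasp_force': 0.0, 'joint_pos': [-0.797, 0.1386, 0.5125, 1.5888, -0.0673, 1.4305, 1.4072]}
handle []
[(array([137.59530792, 215.15835777]), array([0.4635, 0.3892, 0.233 ]))] []
```

View pics/p10.png

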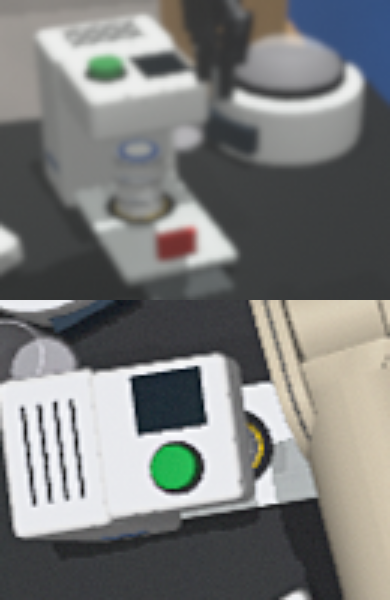

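The stack stands upright on the ring under the head. The plunger is at top-view (137.6,215.2), about (0.4635, 0.389) in world coordinates. I'll press it.

Request:
carry_out:
  motion:
    - {"xyz":[0.006,0.04,0],"angular":[0,0,0]}
    - {"xyz":[0.013,0.088,0],"angular":[0,0,0]}
    - {"xyz":[0.02,0.135,0],"angular":[0,0,0]}
    - {"xyz":[0.027,0.182,0],"angular":[0,0,0]}
    - {"xyz":[0.034,0.23,0],"angular":[0,0,0]}
    - {"xyz":[0.038,0.256,0],"angular":[0,0,0]}
    - {"xyz":[0.038,0.256,0.02],"angular":[0,0,0]}
    - {"xyz":[0.038,0.256,0.04],"angular":[0,0,0]}
    - {"xyz":[0.038,0.256,0.045],"angular":[0,0,0]}
    - {"xyz":[0.038,0.256,0.045],"angular":[0,0,0]}
    - {"xyz":[0.038,0.256,0.045],"angular":[0,0,0]}
  hand: 0.0

```text
clock: 52.1
position: [0.4622, 0.3962, 0.2482]
ee_rot: [-0.062, 0.998, 0.0, 0.0]
ft_force: [0.9, -0.2, 1.1]
grip_width: 0.001
grasp_force: 0.0
```

```bash
python3 - <<'E'
from h import *
st();to([.4635,.389,.221])
E
```

```text
{'clock': 52.1, 'position': [0.4622, 0.3962, 0.2482], 'ee_rot': [-0.0623, 0.9981, 0.0005, 0.0003], 'ft_force': [0.8609, -0.1529, 1.127], 'grip_width': 0.0014, 'grasp_force': 0.0, 'joint_pos': [-1.0572, 0.2899, 0.3413, 1.501, -0.0982, 1.3663, 0.9862]}
shift [-0.0004 -0.0073  0.0272]
```

Press to a commanded z of about 0.2207.

Request:
carry_out:
  motion:
    - {"xyz":[0,-0.007,0],"angular":[0,0,0]}
    - {"xyz":[0,-0.007,0.01],"angular":[0,0,0]}
    - {"xyz":[0,-0.007,0.015],"angular":[0,0,0]}
    - {"xyz":[0,-0.007,0.019],"angular":[0,0,0]}
    - {"xyz":[0,-0.007,0.022],"angular":[0,0,0]}
    - {"xyz":[0,-0.007,0.025],"angular":[0,0,0]}
    - {"xyz":[0,-0.007,0.027],"angular":[0,0,0]}
    - {"xyz":[0,-0.007,0.0275],"angular":[0,0,0]}
    - {"xyz":[0,-0.007,0.0275],"angular":[0,0,0]}
    - {"xyz":[0,-0.007,0.0275],"angular":[0,0,0]}

```text
clock: 53.1
position: [0.4632, 0.3883, 0.2211]
ee_rot: [-0.062, 0.998, 0.0, 0.0]
ft_force: [-3.6, -4.8, 12.2]
grip_width: 0.0
grasp_force: 6.1
```

Request:
carry_out:
  motion:
    - {"xyz":[0,0,0.001],"angular":[0,0,0]}
    - {"xyz":[0,0,0.001],"angular":[0,0,0]}
    - {"xyz":[0,0,0.001],"angular":[0,0,0]}

```text
clock: 53.4
position: [0.4633, 0.3883, 0.221]
ee_rot: [-0.062, 0.998, 0.001, 0.0]
ft_force: [-6.3, -6.8, 18.6]
grip_width: 0.003
grasp_force: 9.4
```

Request:
carry_out:
  motion:
    - {"xyz":[0,0,0.001],"angular":[0,0,0]}
    - {"xyz":[0,0,0.001],"angular":[0,0,0]}
    - {"xyz":[0,0,0.001],"angular":[0,0,0]}

```text
clock: 53.7
position: [0.4633, 0.3884, 0.221]
ee_rot: [-0.062, 0.998, 0.001, 0.001]
ft_force: [-8.6, -8.2, 25.3]
grip_width: 0.001
grasp_force: 12.6
```

Request:
carry_out:
  motion:
    - {"xyz":[0,0,-0.03],"angular":[0,0,0]}
    - {"xyz":[0,0,-0.08],"angular":[0,0,0]}
    - {"xyz":[0,-0.04,-0.1],"angular":[0,0,0]}
    - {"xyz":[0.03,-0.08,-0.1],"angular":[0,0,0]}
    - {"xyz":[0.06,-0.11,-0.1],"angular":[0,0,0]}
    - {"xyz":[0.09,-0.14,-0.1],"angular":[0,0,0]}
    - {"xyz":[0.1,-0.18,-0.1],"angular":[0,0,0]}
    - {"xyz":[0.1,-0.22,-0.1],"angular":[0,0,0]}
    - {"xyz":[0.1,-0.22,-0.1],"angular":[0,0,0]}

```text
clock: 54.6
position: [0.3919, 0.1533, 0.3183]
ee_rot: [-0.059, 0.998, 0.001, 0.0]
ft_force: [1.0, 0.8, 0.7]
grip_width: 0.0
grasp_force: 0.0
```

```bash
python3 - <<'E'
from h import *
st()
t=snap('top');s=snap('side')
print('handle',[ray(t,*r[0],.066)[:2].round(4) for q,s_,r in blobs(t['img'],*COL['red'],box=(150,170,270,220))])
print('fin',fit(t,(375,165,425,215),(5,100,40),(24,255,230),.024))
cv2.imwrite('pics/p11.png',cv2.resize(s['img'][100:420,180:440,::-1],None,fx=1.85,fy=1.85))
E
```

```text
{'clock': 54.6, 'position': [0.3919, 0.1533, 0.3183], 'ee_rot': [-0.0589, 0.9983, 0.0009, 0.0005], 'ft_force': [1.0415, 0.838, 0.7223], 'grip_width': 0.0001, 'grasp_force': 0.0, 'joint_pos': [-0.973, -0.2076, 0.4224, 1.8299, 0.0837, 1.5001, 1.1242]}
handle [array([0.5267, 0.2624])]
fin (array([402.3, 191.5]), array([16.8, 17. ]), array([ 0.5419, -0.4551]))
```

View pics/p11.png

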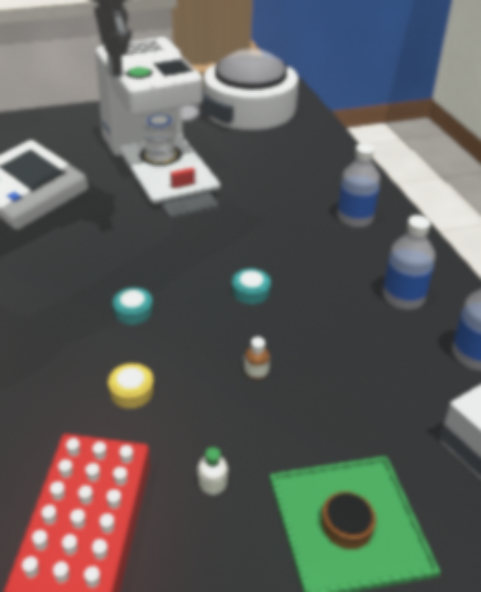

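The final view shows the stack upright under the head with the carriage in and the plunger down. The amber dish is centred in the tray, and the bottles and look-alikes are undisturbed. I'll hand in.

```bash
python3 -c "
from workcell import *
print(hand_in())"
```

```text
the job is handed in; nothing more can be done
None
```

The job is done and handed in: the finished dish is in the tray, the three fresh dishes are lidded, stacked and slid back under the head, and start was pressed last; one lid press peaked at about 95 N on the wrist (limit 120 N), and no verdict came back.

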